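# Shut down the hotplate corner

## Robot

A 7-joint arm with a two-finger parallel gripper is mounted at the origin on the work surface. World frame = base frame: x ahead of the robot, y to its left, z up, the work surface at z = 0. Lengths are in m, angles in rad, forces in N, time in s.
With the tool pointing down it reaches from about 0.425 to 0.925 m from the base axis. Payload 6.8 kg.
Tool frame: the origin (TCP) lies between the finger pads; the fingertips stand env.tips_ahead ahead of it and the grasp point (between the pads) is the TCP (env.tips_ahead is the distance from the TCP to the fingertips, in m); z points along the fingers, x is the direction in which the jaws open and shut, and the axes are right-handed (so a half turn about z gives the same grasp; the last joint's range is limited). The gripper opens to 85 mm and grips with 20 to 120 N. Pads are 22 mm wide; open, the fingers measure 114 mm over their backs; the gripper's body (76 mm by 85 mm) begins 54 mm behind the grasp point. The pads swing forward as they close: fully open they stand 13 mm farther back than shut.
Start: joints at [-1.338, 0.477, 0.022, 1.555, -0.011, 1.109, -0.083], TCP at [0.226, 0.636, 0.25] pointing down, gripper open.
Joint ranges: [-2.96, 2.96], [-0.34, 2.1], [-1.41, 1.46], [0.24, 2.44], [-1.37, 4.51], [0.17, 1.92], [-2.96, 2.96]. Speed limits (rad/s): [2.39, 2.39, 3.14, 3.14, 3.14, 3.14, 3.14].

## Interface

Orientations are given as a unit quaternion [x, y, z, w].
In Python, from rig import env gives the robot as it stands.
- The arm moves only by the shell command python3 -m jog 'ROWS' [OPENING]. ROWS is a JSON object of lists of equal length, an entry for each row: "dp": the shift along the tool's x, y, z in cm, a list of three; "twist": the turn about the tool's z in rad. In form: {"dp": [[tx, ty, tz], ...], "twist": [twist, ...]}. A call has 1 to 10 rows; each row is the pose to reach, as a shift and turn from the pose commanded when the call began, along the tool's axes at that moment; what a row does not reach only later rows make up. A row lasts 1/8 s, in which the tool goes at most 62.5 mm and 10.7 degrees, less where a joint would pass 70% of its speed; a pose out of reach is approached as far as the arm can. A call with a gripper value outside its range is refused whole. OPENING is the opening, from 0 (shut) to 1 (fully open), set as the call begins (- or left out, the last holds). The fingers move at their own pace and stop on an object; the grip force is fixed at half the most. Time passes only in rows, so rows that repeat a pose let the fingers close. It gives the time, the measured TCP pose, the force and the opening at its end, in the units of the state.
- env.get_state(): the state, without advancing time (a new reading comes with each control period).
- env.snapshot(name): name is "scene" or "side" or "wrist"; returns a dict with "frame" (384x512x3 uint8, blue, green, red), "depth" (384x512 float32, m along the optical axis (not along the pixel's ray), 0 where there is no reading), "mtx" (3x3 intrinsics, pixels), "rvec" (rotation vector, rad) and "tvec" (3), from world to camera coordinates, as OpenCV has them; the wrist camera has in their place "mount" (4x4, takes a point from camera to tool coordinates, whose origin is the TCP and whose axes are the tool frame's). Camera axes: x right, y down, z forward; pixel columns grow to the right and rows downward; lengths in m; the calibration is good to about 2 mm. A picture is of the moment at which its call begins: read the wrist's pose just before it.
- env.close_job(): hands the job in, once; it reports no verdict.
The state is a dict: "time": time; "q": joint angles; "qvel": joint speeds; "joint_efforts": joint torques, N m; "tcp_pos": TCP position; "eef_rot": TCP orientation; "contact_force": force on the tool from outside, world axes, zero at the start; "wrist_torque": the same for the moment, N m; "grip_width": finger opening in m.
Only numpy, scipy, OpenCV 4.12 (cv2) and the standard library are available. Lean on these libraries where they do the work, as an engineer would, in place of code of your own. Each camera call takes 0.05 s, during which the arm holds its last target. There are 200 camera calls.

## Task

Shut down this hotplate corner: turn the regulator knob clockwise, feeling for its hidden standby notch, leave it settled there with its red pin dropped, and only then slide the pan by its handle from the red ring to the centre of the blue ring without lifting it off the hotplate. Also stack every yellow angle rest on the dark saddle, ridge up, fully nested and with the ends flush; when you do that is up to you. Leave the flask, bottle and beaker alone.

Things in the scene. Friction and masses are not known exactly. Their poses are not given: they have to be found in the camera images.
- hotplate: White double hotplate with a dark flat top, 230 (x) by 370 (y) by 55 mm high, fixed. Origin: centre of its underside; top surface 55 mm above it.
- hot_ring: Red-orange ring, 139 mm outside diameter, painted on the hotplate (0.6 mm thick, seen only). The pan starts on it. Origin: its centre, on the hotplate's top.
- park_ring: Blue ring like the red one, about 170 mm from it on the same top; the parking place of the pan. Origin: its centre, on the hotplate's top. Which end of the hotplate is blue varies.
- pan: Blue enamel pan, 110 mm outside diameter, 50 mm high, about 0.3 to 0.6 kg, with a black straight stick handle. Origin: centre of its underside; z up; the handle points along its -x.
- pan_handle (a point): Point in the middle of the gripping part of the handle bar, 110 mm from the pan's centre along the pan's -x and 40 mm above its underside. The bar is 100 mm long, 16 mm wide (along pan y) and 12 mm high.
- regulator: Grey regulator box 125 by 120 by 50 mm high, fixed, with the knob on its top. Origin: centre of its underside.
- knob (a joint): Knob angle, rad, 0 to 2.9 (stops); grows CLOCKWISE from above; 0: bar along the regulator's x. Starts at 0 to 0.3. Friction about 0.05 N m. Between 0.7 and 2.1, elsewhere each time, lies one notch, 0.25 rad either side of its middle: on entering, the torque dips and the knob is pulled on to the middle (0.1 to 0.25 N m), where it stays if let go; leaving takes about 0.5 N m.
- knob_grip (a point): On the knob's axis at the height to grip, 82 mm above the bench. Its frame turns with the knob, x along the black grip bar: 46 mm long, 16 mm wide, from 62 to 93 mm above the bench, standing on a black disc 84 mm across (top at 62 mm).
- pin (a joint): Drop of the spring plunger in the knob, in m: about 0 while it rides outside the notch, 0.004 to 0.006 when it sits in the middle of the notch. It cannot be worked by hand.
- pin_top (a point): Top of the red pin, 12 mm across, on the knob's disc 33 mm from the axis, beyond one end of the grip bar. It stands about 5 mm above the disc; dropped into the notch it is about level with the disc.
- saddle: Fixed: dark wooden foot 150 by 70 by 10 mm with a dark steel angle section of the rests' profile and length (120 mm), ridge up along x, lower edges 12 mm and ridge 46 mm above the bench. Origin: centre of the underside. A rest nested on it has its origin 22 mm above the saddle's origin, the next 32 mm, and 9.9 mm more for each.
- rest1: Yellow angle-section pan rest, 120 mm long, ridge up like a roof on its two edges: 55 mm wide over the edges, 34 mm high, legs 7 mm thick at 45 degrees, 160 g. Along both lower edges runs an upright outer face 6.7 mm high, good to grip. Origin: centre of its underside; x along the ridge, z up. Three to five of the five are present.
- rest2: Yellow angle-section pan rest, 120 mm long, ridge up like a roof on its two edges: 55 mm wide over the edges, 34 mm high, legs 7 mm thick at 45 degrees, 160 g. Along both lower edges runs an upright outer face 6.7 mm high, good to grip. Origin: centre of its underside; x along the ridge, z up. Three to five of the five are present.
- rest3: Yellow angle-section pan rest, 120 mm long, ridge up like a roof on its two edges: 55 mm wide over the edges, 34 mm high, legs 7 mm thick at 45 degrees, 160 g. Along both lower edges runs an upright outer face 6.7 mm high, good to grip. Origin: centre of its underside; x along the ridge, z up. Three to five of the five are present.
- rest4: Yellow angle-section pan rest, 120 mm long, ridge up like a roof on its two edges: 55 mm wide over the edges, 34 mm high, legs 7 mm thick at 45 degrees, 160 g. Along both lower edges runs an upright outer face 6.7 mm high, good to grip. Origin: centre of its underside; x along the ridge, z up. Three to five of the five are present.
- rest5: Yellow angle-section pan rest, 120 mm long, ridge up like a roof on its two edges: 55 mm wide over the edges, 34 mm high, legs 7 mm thick at 45 degrees, 160 g. Along both lower edges runs an upright outer face 6.7 mm high, good to grip. Origin: centre of its underside; x along the ridge, z up. Three to five of the five are present.
- flask: Bystander: conical green glass flask, 84 mm across, 133 mm high. Origin: centre of its underside.
- reagent: Bystander: brown reagent bottle, 64 mm across, 130 mm high. Origin: centre of its underside.
- beaker: Bystander: glass beaker, 72 mm across, 85 mm high. Origin: centre of its underside.
Things that resemble listed ones, but are neither listed nor needed, are in the scene too. Of the things shaped like the regulator, the grey one is meant.

How it is judged:
By the outcome, as a careful person would: the job done as asked, in the order asked, and still so for the second after the job is handed in, with the robot touching nothing.
Of rest1, rest2, rest3, rest4, rest5 only 3 to 5 are there at a start; the rules pass over those that are not, and their reading is None.
At some moment in a run one of pan may be knocked a few centimetres aside while the robot is not near it.
It also fails if it takes over 210 s, if anything falls off the work surface, if the arm or the gripper's body presses on something with over 40 N, if the wrist force passes 120 N, or if a joint passes its speed limit or range.

## Working session

There is one attempt and no reset: what is moved stays moved. The work goes in short steps, Python scripts to look and compute and a shell command to move; the robot and the scene stay as the last step left them, time stands still between calls to the robot, and variables do not carry over. Pictures are saved under pics/ and viewed, on a budget of 14 in all, crops included, one or two more only if the job needs it, and the job is handed in when it is done.

```bash
ls; mkdir -p pics
cat > h.py <<'E'
import numpy as np,cv2
from rig import env
from scipy.spatial.transform import Rotation as R
def snap(n):
    st=env.get_state(); s=env.snapshot(n); return st,s
def cam2w(st,s):
    if 'mount' in s:
        T=np.eye(4);T[:3,:3]=R.from_quat(st['eef_rot']).as_matrix();T[:3,3]=st['tcp_pos']
        return T@np.array(s['mount'])
    T=np.eye(4);T[:3,:3]=cv2.Rodrigues(np.array(s['rvec'],float))[0];T[:3,3]=np.ravel(s['tvec'])
    return np.linalg.inv(T)
def cloud(st,s):
    K=np.array(s['mtx']);d=s['depth'];h,w=d.shape
    u,v=np.meshgrid(np.arange(w),np.arange(h))
    p=np.stack([(u-K[0,2])*d/K[0,0],(v-K[1,2])*d/K[1,1],d],-1)
    T=cam2w(st,s);P=p@T[:3,:3].T+T[:3,3];P[d<=0]=np.nan
    return P
def pix(st,s,pw):
    T=np.linalg.inv(cam2w(st,s));p=T[:3,:3]@np.array(pw)+T[:3,3];q=np.array(s['mtx'])@p;return q[:2]/q[2]
def save(n,name,up=1.5):
    st,s=snap(n);np.savez(''+name,P=cloud(st,s),f=s['frame'],T=cam2w(st,s),K=s['mtx'])
    cv2.imwrite(f'pics/{name}.png',cv2.resize(s['frame'],None,fx=up,fy=up,interpolation=cv2.INTER_CUBIC));return st,s
E
python3 - <<'E'
from h import *
st,_=save('scene','scene0');save('side','side0');print(st,env.tips_ahead)
for n in('scene0','side0'):
    T=np.load(n+'.npz')['T'];print(T.round(3))
E
```

```text
pics
{'time': 0.0, 'q': array([-1.33808147,  0.4777939 ,  0.0223266 ,  1.55646939, -0.01151444,
        1.10930231, -0.08310842]), 'qvel': array([ 0.00060694,  0.00110381,  0.00200013,  0.00083022,  0.00241529,
       -0.00030107,  0.00083734]), 'joint_efforts': array([-2.31965705e-04, -5.96436489e+01,  1.60788082e+00, -2.81206888e+01,
        1.25232182e-02,  8.86150432e-03,  2.04654657e-05]), 'tcp_pos': array([0.22543341, 0.63563931, 0.24932201]), 'eef_rot': array([ 8.16773186e-01,  5.76958154e-01, -7.17815858e-04,  5.79577767e-04]), 'contact_force': array([-0.43133641, -0.19133927, -0.33091674]), 'wrist_torque': array([ 0.01262647,  0.00786625, -0.00766364]), 'grip_width': 0.0853121578167719} 0.019
[[ 0.542  0.48  -0.69   1.261]
 [ 0.841 -0.301  0.45  -0.458]
 [ 0.008 -0.824 -0.567  0.705]
 [ 0.     0.     0.     1.   ]]
[[ 0.97  -0.15   0.192  0.313]
 [-0.243 -0.593  0.768 -0.842]
 [-0.001 -0.791 -0.611  0.776]
 [ 0.     0.     0.     1.   ]]
```

View pics/scene0.png

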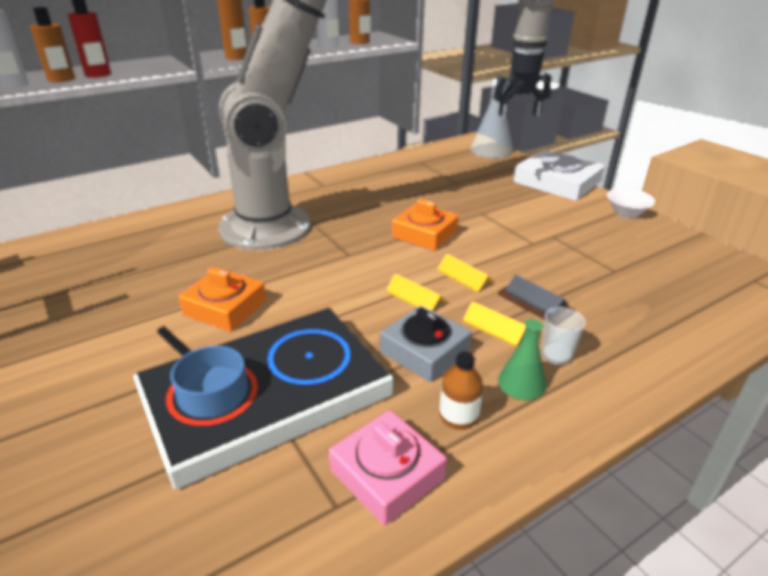

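View pics/side0.png

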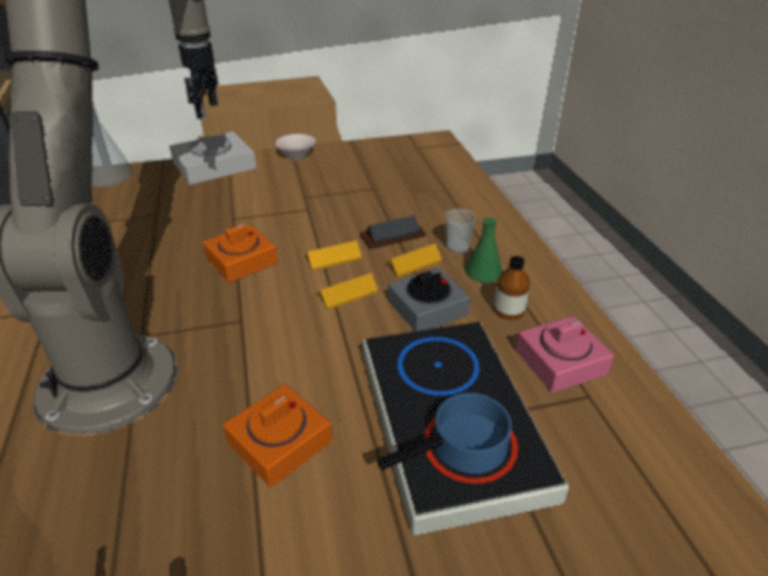

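Scene view (768×576): candidates for the regulator are grey (427,335), orange (222,297) and (425,224), pink (388,463), white (560,175). I choose the grey one. There are three yellow rests, at (414,292), (463,272) and (495,323). The saddle is dark at (533,297), the pan with its handle at (210,380), and the blue ring at (309,356). The beaker (562,335) stands close to the saddle.

```bash
cat > meas.py <<'E'
from h import *
for n in('scene0','side0'):
    z=np.load(n+'.npz');P=z['P'];hsv=cv2.cvtColor(z['f'],cv2.COLOR_BGR2HSV);H,S,V=hsv[...,0],hsv[...,1],hsv[...,2]
    print(n)
    ok=(P[...,2]>-.02)&(P[...,2]<.3)&(P[...,0]>.2)
    def comps(m,mn=60):
        c,l,stt,_=cv2.connectedComponentsWithStats((m&ok).astype(np.uint8))
        for i in range(1,c):
            if stt[i,4]>mn: yield l==i
    for m in comps((H>20)&(H<34)&(S>170)&(V>120)):
        p=P[m]; r=p[p[:,2]>np.percentile(p[:,2],85)]
        (c,wh,a)=cv2.minAreaRect(p[:,:2].astype(np.float32)); 
        w,v=np.linalg.eigh(np.cov(p[:,:2].T));d=v[:,1]
        print('yellow',m.sum(),'box',np.round(c,3),np.round(wh,3),'yaw',np.degrees(np.arctan2(d[1],d[0]))%180,'z',np.percentile(p[:,2],[2,98]).round(3),'ridge mid',np.median(r,0).round(3))
    for nm,m in(('blue ring',(H>100)&(H<118)&(S>190)&(P[...,2]>.045)&(P[...,2]<.062)),('pan',(H>95)&(H<120)&(S>90)&(P[...,2]>.09))):
        for q in comps(m,40):
            p=P[q];c,r=cv2.minEnclosingCircle(p[:,:2].astype(np.float32));print(nm,q.sum(),np.round(c,3),round(r,3),p[:,2].min().round(3),p[:,2].max().round(3))
    red=((H<6)|(H>174))&(S>150)&(V>90)
    for q in comps(red,8):
        p=P[q];c,r=cv2.minEnclosingCircle(p[:,:2].astype(np.float32));print('red',q.sum(),np.median(p,0).round(3),r)
E
python3 meas.py
python3 - <<'E'
from h import *
z=np.load('side0.npz');f=z['f']
a=cv2.resize(f[130:260,190:360],None,fx=4.7,fy=4.7,interpolation=cv2.INTER_CUBIC)
cv2.imwrite('pics/crop1.png',a[:600,:800])
E
```

```text
scene0
yellow 377 box [0.462 0.296] [0.121 0.075] yaw 9.31621712936439 z [0.002 0.032] ridge mid [0.466 0.285 0.031]
yellow 388 box [0.472 0.133] [0.12  0.031] yaw 17.815461621005397 z [0.003 0.033] ridge mid [0.478 0.147 0.031]
yellow 548 box [0.635 0.231] [0.122 0.077] yaw 16.98399393894553 z [0.002 0.033] ridge mid [0.643 0.221 0.031]
blue ring 63 [ 0.564 -0.197] 0.054 0.052 0.058
blue ring 54 [ 0.601 -0.135] 0.056 0.052 0.058
pan 555 [ 0.566 -0.329] 0.06 0.09 0.106
red 28 [0.655 0.06  0.063] 0.011958775110542774
red 388 [ 0.609 -0.348  0.055] 0.07166408002376556
red 22 [ 0.85  -0.151  0.066] 0.006238690577447414
side0
yellow 328 box [0.464 0.272] [0.114 0.037] yaw 9.019219709576134 z [0.005 0.032] ridge mid [0.471 0.281 0.029]
yellow 308 box [0.636 0.229] [0.116 0.073] yaw 16.96147946130006 z [0.005 0.032] ridge mid [0.641 0.216 0.03 ]
yellow 380 box [0.471 0.133] [0.117 0.031] yaw 15.493795263317793 z [0.005 0.031] ridge mid [0.47  0.143 0.029]
blue ring 354 [ 0.574 -0.156] 0.072 0.05 0.058
pan 571 [ 0.565 -0.329] 0.061 0.09 0.108
red 12 [ 0.318 -0.196  0.066] 0.0053841471672058105
red 334 [ 0.563 -0.375  0.054] 0.07535766810178757
```

View pics/crop1.png

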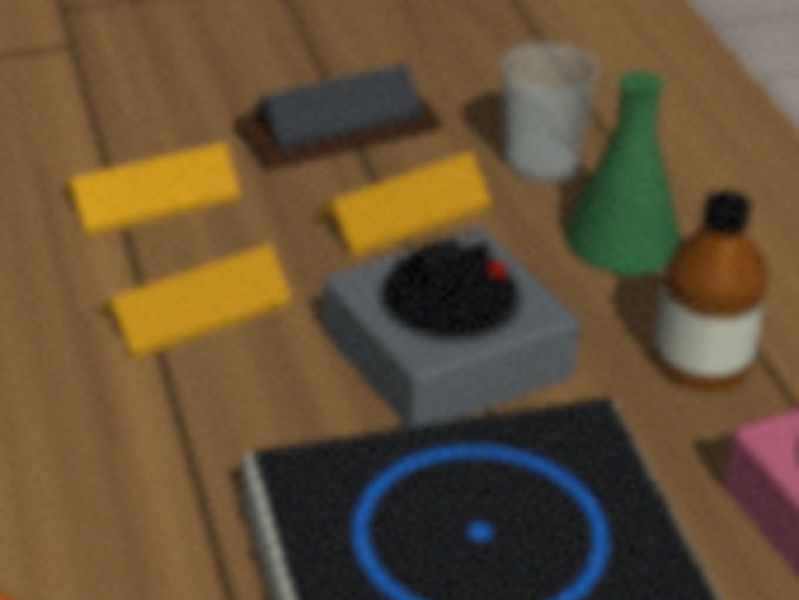

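The crop shows the grey regulator with its black knob at (455,285), the red pin at (497,270), and the grip bar running from the pin towards (385,300). Next I'll fit the knob, saddle, handle and blue dot.

```bash
cat >> h.py <<'E'
def plan(x,y,z,phi=None):
    """delta in tool frame (cm, rad) to the world TCP; phi = world azimuth of tool x (deg, mod 180)"""
    st=env.get_state();M=R.from_quat(st['eef_rot']).as_matrix()
    d=M.T@(np.array([x,y,z])-st['tcp_pos'])*100;a=np.degrees(np.arctan2(M[1,0],M[0,0]))
    t=0 if phi is None else (a-phi+90)%180-90
    print('dp',d.round(2),'twist',np.radians(t).round(3),'now phi',a.round(1),'q7',st['q'][6].round(2),'tcp',st['tcp_pos'].round(4))
E
cat > m2.py <<'E'
from h import *
for n in('scene0','side0'):
    z=np.load(n+'.npz');P=z['P'];hsv=cv2.cvtColor(z['f'],cv2.COLOR_BGR2HSV);H,S,V=hsv[...,0],hsv[...,1],hsv[...,2]
    X,Y,Z=P[...,0],P[...,1],P[...,2]
    print(n)
    m=(abs(X-.63)<.09)&(abs(Y-.07)<.09)&(abs(Z-.062)<.006)&(V<60);p=P[m];print('disc',m.sum(),np.round(cv2.minAreaRect(p[:,:2].astype(np.float32))[0],3),p.min(0).round(3),p.max(0).round(3))
    m=(abs(X-.63)<.09)&(abs(Y-.07)<.09)&(Z>.084);p=P[m];print('bar top',m.sum(),p.mean(0).round(3),cv2.minAreaRect(p[:,:2].astype(np.float32)))
    m=(abs(X-.63)<.09)&(abs(Y-.07)<.09)&(abs(Z-.05)<.004)&(V>60);p=P[m];print('box top',cv2.minAreaRect(p[:,:2].astype(np.float32)))
    m=(abs(X-.6)<.15)&(abs(Y-.37)<.1)&(Z>.012)&(Z<.055)&(S<130);p=P[m];r=p[p[:,2]>.04];print('saddle',len(p),cv2.minAreaRect(p[:,:2].astype(np.float32)),'ridge',len(r),r.mean(0),cv2.minAreaRect(r[:,:2].astype(np.float32)))
    m=(X>.35)&(X<.52)&(Y<-.2)&(Y>-.45)&(Z>.075)&(Z<.11)&(V<90);p=P[m];print('handle',len(p),p.mean(0).round(3),cv2.minAreaRect(p[:,:2].astype(np.float32)),p[:,2].max())
E
python3 m2.py; python3 -c "
from h import *
plan(.55,.17,.38,5)"
```

```text
scene0
disc 291 [0.63  0.053] [0.588 0.015 0.056] [0.664 0.093 0.068]
bar top 84 [0.626 0.055 0.09 ] ((0.6225976347923279, 0.0569247230887413), (0.04828682914376259, 0.017221061512827873), 6.071940898895264)
box top ((0.6238094568252563, 0.05701933801174164), (0.12485148012638092, 0.12231728434562683), 14.676529884338379)
saddle 531 ((0.6619789600372314, 0.3371434211730957), (0.09409142285585403, 0.19405585527420044), 75.53736877441406) ridge 126 [0.65783866 0.32860473 0.04445506] ((0.663224458694458, 0.332139790058136), (0.06581132113933563, 0.19336901605129242), 68.96290588378906)
handle 115 [ 0.468 -0.351  0.1  ] ((0.46596890687942505, -0.35148245096206665), (0.08560293912887573, 0.011661309748888016), 12.30944538116455) 0.10331351013199808
side0
disc 261 [0.616 0.045] [0.582 0.012 0.056] [0.663 0.092 0.068]
bar top 66 [0.623 0.052 0.089] ((0.6229867339134216, 0.05276751518249512), (0.044705793261528015, 0.018180226907134056), 8.037493705749512)
box top ((0.6234145164489746, 0.051923274993896484), (0.12458069622516632, 0.12055318057537079), 14.59388256072998)
saddle 378 ((0.6494461297988892, 0.3272894620895386), (0.0728328749537468, 0.18924687802791595), 76.89100646972656) ridge 56 [0.62597881 0.34277175 0.04248309] ((0.6250956058502197, 0.3424834609031677), (0.1154504269361496, 0.013343269936740398), 8.118915557861328)
handle 422 [ 0.472 -0.352  0.098] ((0.4751444458961487, -0.35061898827552795), (0.11306050419807434, 0.035140056163072586), 24.35724449157715) 0.10435135272972274
dp [-33.07  46.15 -13.  ] twist 1.143 now phi 70.5 q7 -0.08 tcp [0.2255 0.6357 0.2494]
```

```bash
python3 -m jog '{"dp":[[-33,46,-13],[-33,46,-13],[-33,46,-13],[-33,46,-13],[-33,46,-13],[-33,46,-13],[-33,46,-13],[-33,46,-13],[-33,46,-13],[-33,46,-13]],"twist":[-0.46,-0.46,-0.46,-0.46,-0.46,-0.46,-0.46,-0.46,-0.46,-0.46]}' 1; python3 -c "
from h import *
plan(.55,.17,.38,97)"
```

```text
time: 1.35
tcp_pos: [0.551, 0.1666, 0.381]
eef_rot: [0.666, 0.746, 0.0, 0.001]
contact_force: [0.5, 1.0, -1.1]
grip_width: 0.0853
dp [ 0.35 -0.06  0.1 ] twist -0.01 now phi 96.4 q7 1.32 tcp [0.551  0.1666 0.381 ]
```

```bash
python3 -c "
from h import *
st,s=save('wrist','w1');print(np.load('w1.npz')['T'].round(3))
for p in((.623,.054,.093),(.463,.284,.034),(.474,.14,.034),(.636,.223,.034),(.626,.343,.046)): print(p,pix(st,s,p)*1.5)"
```

```text
[[-0.113  0.94   0.323  0.468]
 [ 0.994  0.107  0.035  0.158]
 [-0.002  0.325 -0.946  0.505]
 [ 0.     0.     0.     1.   ]]
(0.623, 0.054, 0.093) [253.02344867 296.41499958]
(0.463, 0.284, 0.034) [508.95457655 148.15520459]
(0.474, 0.14, 0.034) [361.17425588 142.41227494]
(0.636, 0.223, 0.034) [421.81793496 306.57813872]
(0.626, 0.343, 0.046) [535.01927089 313.68412391]
```

View pics/w1.png

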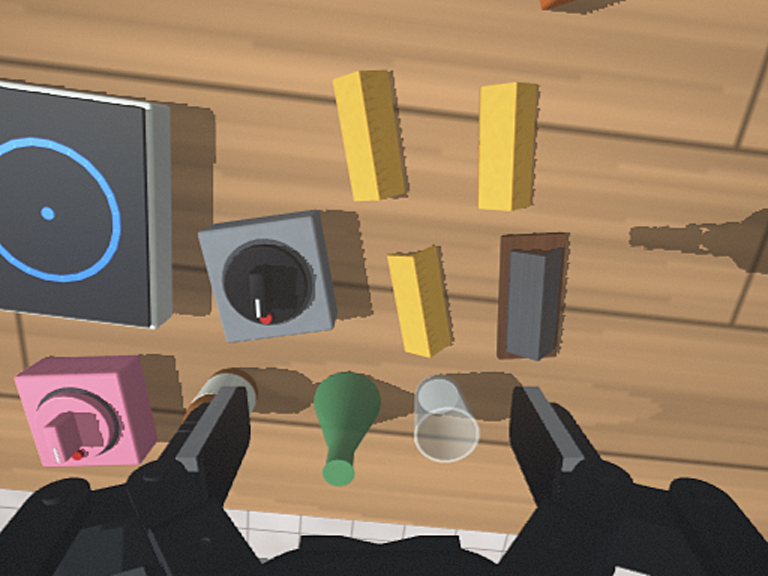

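The wrist view is sharp. Knob at (266,283) with pin (264,320), rests at (372,135), (509,145) and (420,300), saddle (535,300), blue dot (47,213), beaker (446,420). Now precise poses from this view.

```bash
cat > m3.py <<'E'
from h import *
import sys
z=np.load(sys.argv[1]+'.npz');P=z['P'];hsv=cv2.cvtColor(z['f'],cv2.COLOR_BGR2HSV);H,S,V=hsv[...,0],hsv[...,1],hsv[...,2]
X,Y,Z=P[...,0],P[...,1],P[...,2]
ok=np.isfinite(Z)
def rect(nm,m):
    p=P[m&ok]
    if len(p)<5: print(nm,'none');return
    c,wh,a=cv2.minAreaRect(p[:,:2].astype(np.float32)); a=a if wh[0]>wh[1] else a-90
    print(nm,len(p),'c',np.round(c,4),'wh',np.round(wh,4),'long az',round(a,1),'z',np.percentile(p[:,2],[1,50,99]).round(3))
k=(abs(X-.623)<.08)&(abs(Y-.054)<.08)
rect('bar',k&(Z>.085));rect('disc',k&(abs(Z-.062)<.004)&(V<90));rect('box',k&(abs(Z-.05)<.004));rect('pin',k&(S>150)&((H<8)|(H>172))&(Z>.055))
y=(H>15)&(H<36)&(S>120)&(Z>.012)&(Z<.12)
c,l,s4,_=cv2.connectedComponentsWithStats((y&ok).astype(np.uint8))
for i in range(1,c):
    if s4[i,4]>100:
        m=l==i;rect('rest',m);zz=np.nanmax(np.where(m,Z,np.nan));rect('  ridge',m&(Z>np.nanpercentile(Z[m],98)-.007))
a=(abs(X-.63)<.12)&(abs(Y-.34)<.06)&(S<110)
rect('saddle steel',a&(Z>.016)&(Z<.052));rect('saddle ridge',a&(Z>.039)&(Z<.052));rect('foot',(abs(X-.63)<.12)&(abs(Y-.34)<.06)&(Z>.007)&(Z<.014))
E
python3 m3.py w1
```

```text
bar 10153 c [0.5879 0.0838] wh [0.0398 0.1264] long az -38.8 z [0.091 0.427 0.444]
disc 1721 c [0.6217 0.0568] wh [0.082  0.0825] long az -83.6 z [0.06  0.062 0.064]
box 3495 c [0.6221 0.0571] wh [0.125  0.1197] long az 14.3 z [0.047 0.05  0.052]
pin 35 c [0.6573 0.061 ] wh [0.0099 0.0115] long az -61.6 z [0.061 0.067 0.068]
rest 2500 c [0.4686 0.147 ] wh [0.12   0.0475] long az 15.6 z [0.012 0.024 0.035]
  ridge 840 c [0.4687 0.1469] wh [0.1199 0.0171] long az 15.8 z [0.027 0.031 0.035]
rest 2448 c [0.4633 0.2873] wh [0.1203 0.0469] long az 9.3 z [0.012 0.024 0.035]
  ridge 828 c [0.4633 0.2873] wh [0.1202 0.0175] long az 8.9 z [0.027 0.031 0.035]
rest 1767 c [0.6385 0.2224] wh [0.1212 0.0465] long az 17.3 z [0.012 0.023 0.035]
  ridge 585 c [0.6384 0.2224] wh [0.1212 0.0169] long az 16.6 z [0.027 0.031 0.035]
saddle steel 2327 c [0.6524 0.3411] wh [0.0903 0.1933] long az -10.3 z [0.018 0.033 0.046]
saddle ridge 634 c [0.6575 0.3376] wh [0.0641 0.1867] long az -17.0 z [0.039 0.043 0.047]
foot 1059 c [0.6306 0.3467] wh [0.1064 0.2342] long az -6.2 z [0.007 0.01  0.013]
```

```bash
python3 -c "
from h import *
plan(.622,.057,.16,96.5);plan(.622,.057,.084,96.5)"
```

```text
dp [-11.64   5.77  22.13] twist -0.001 now phi 96.4 q7 1.32 tcp [0.5513 0.1665 0.381 ]
dp [-11.63   5.76  29.73] twist -0.001 now phi 96.4 q7 1.32 tcp [0.5513 0.1665 0.381 ]
```

```bash
python3 -m jog '{"dp":[[-11.6,5.8,0],[-11.6,5.8,0],[-11.6,5.8,10],[-11.6,5.8,22],[-11.6,5.8,22],[-11.6,5.8,22],[-11.6,5.8,27],[-11.6,5.8,29.6],[-11.6,5.8,29.6],[-11.6,5.8,29.6]],"twist":[0,0,0,0,0,0,0,0,0,0]}'; python3 -c "
from h import *
plan(.622,.057,.084,96.5)"
python3 -m jog '{"dp":[[0,0,0],[0,0,0],[0,0,0],[0,0,0],[0,0,0],[0,0,0]],"twist":[0,0,0,0,0,0]}' 0; python3 -c "
from h import *
s=env.get_state();print(s['contact_force'],s['wrist_torque'],s['tcp_pos'],s['q'][6])"
```

```text
time: 2.65
tcp_pos: [0.6207, 0.0643, 0.0852]
eef_rot: [0.663, 0.748, 0.001, 0.0]
contact_force: [0.2, -0.0, -0.4]
grip_width: 0.0854
dp [-0.74  0.05  0.12] twist 0.007 now phi 96.9 q7 1.63 tcp [0.6207 0.0643 0.0852]
time: 3.4
tcp_pos: [0.6214, 0.0571, 0.0857]
eef_rot: [0.666, 0.746, -0.001, 0.003]
contact_force: [-0.4, -11.4, 7.4]
grip_width: 0.0149
[ -0.35780965 -11.35512371   7.40308544] [-2.3304951   0.14182212 -0.05327718] [0.62139186 0.05708609 0.08565612] 1.633478451764567
```

```bash
cat > t.py <<'E'
from h import *
s=env.get_state();M=R.from_quat(s['eef_rot']).as_matrix()
print('phi',np.degrees(np.arctan2(M[1,0],M[0,0])).round(1),'F',s['contact_force'].round(1),'T',s['wrist_torque'].round(3),'q7',s['q'][6].round(3),'t',s['time'])
E
python3 -m jog '{"dp":[[-0.1,0,0],[-0.1,0,0],[-0.1,0,0],[-0.1,0,0],[-0.1,0,0],[-0.1,0,0]],"twist":[0.1,0.2,0.3,0.4,0.4,0.4]}' >/dev/null; python3 t.py
for i in 1 2 3 4; do python3 -m jog '{"dp":[[0,0,0],[0,0,0]],"twist":[0.05,0.05]}' >/dev/null; python3 t.py; done
```

```text
phi 73.7 F [ -0.1 -10.4   7.1] T [-1.989  0.145 -0.163] q7 1.311 t 4.15
phi 70.8 F [-0.9 -9.3  7.2] T [-1.971  0.148 -0.192] q7 1.27 t 4.4
phi 67.9 F [  0.2 -10.4   8. ] T [-2.024  0.129 -0.135] q7 1.23 t 4.65
phi 65.0 F [-0.  -9.9  7.6] T [-2.033  0.096 -0.119] q7 1.19 t 4.9
phi 62.2 F [-0.2 -9.3  7.5] T [-1.985  0.132 -0.136] q7 1.15 t 5.15
```

```bash
for i in 1 2 3 4 5 6 7 8 9 10; do python3 -m jog '{"dp":[[0,0,0],[0,0,0]],"twist":[0.05,0.05]}' >/dev/null; python3 t.py; done
```

```text
phi 59.3 F [ -1.  -10.6   7.7] T [-2.013  0.144 -0.08 ] q7 1.11 t 5.4
phi 56.4 F [ 0.1 -9.4  6. ] T [-1.99   0.166 -0.158] q7 1.069 t 5.65
phi 53.6 F [ -0.2 -10.2   6.4] T [-1.899  0.133 -0.126] q7 1.029 t 5.9
phi 50.7 F [ 0.5 -9.9  6.9] T [-2.026  0.195 -0.174] q7 0.989 t 6.15
phi 47.9 F [ -0.7 -10.3   7.4] T [-2.     0.112 -0.155] q7 0.949 t 6.4
phi 45.0 F [ -0.3 -10.1   6.7] T [-2.023  0.143 -0.144] q7 0.909 t 6.65
phi 42.1 F [-0.  -9.2  6.5] T [-2.018  0.2   -0.158] q7 0.869 t 6.9
phi 39.3 F [-0.3 -9.8  6.1] T [-2.063  0.094 -0.156] q7 0.829 t 7.15
phi 36.4 F [ 0.2 -9.8  6.9] T [-1.995  0.14  -0.206] q7 0.789 t 7.4
phi 33.5 F [-0.3 -9.8  5.5] T [-1.983  0.139 -0.183] q7 0.749 t 7.65
```

```bash
python3 -c "
from h import *
save('wrist','w2');print(env.get_state()['tcp_pos'],env.get_state()['eef_rot'],env.get_state()['grip_width'])"
```

```text
[0.6214089  0.05710664 0.08563778] [9.57435904e-01 2.88633694e-01 6.05149402e-04 2.59124199e-03] 0.015249586562576075
```

View pics/w2.png

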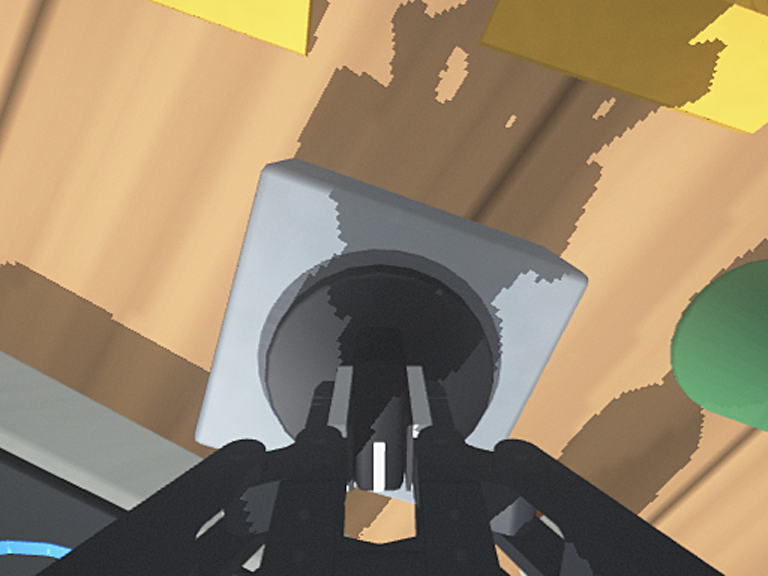

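The knob follows the gripper: bar between the pads at (378,430), white mark at (378,465). Continuing.

```bash
for i in 1 2 3 4 5 6 7; do python3 -m jog '{"dp":[[0,0,0],[0,0,0]],"twist":[0.05,0.05]}' >/dev/null; python3 t.py; done
```

```text
phi 30.7 F [ -0.2 -10.3   6.7] T [-1.993  0.117 -0.211] q7 0.709 t 7.95
phi 27.8 F [ -0.3 -10.1   6.8] T [-2.018  0.132 -0.232] q7 0.669 t 8.2
phi 24.9 F [  0.6 -10.1   6.9] T [-2.026  0.119 -0.054] q7 0.629 t 8.45
phi 22.1 F [-0.3 -9.7  5.8] T [-2.026  0.12  -0.11 ] q7 0.589 t 8.7
phi 19.2 F [-0.1 -9.4  6.3] T [-1.971  0.118 -0.149] q7 0.549 t 8.95
phi 16.4 F [ 0.2 -9.2  5. ] T [-2.017  0.126 -0.159] q7 0.509 t 9.2
phi 13.5 F [  0.5 -10.2   6.4] T [-2.044  0.11  -0.089] q7 0.469 t 9.45
```

```bash
sed -i "s/'t',s/'j7',s['joint_efforts'][4:].round(3),'t',s/" t.py; for i in 1 2 3 4 5 6; do python3 -m jog '{"dp":[[0,0,0],[0,0,0]],"twist":[0.05,0.05]}' >/dev/null; python3 t.py; done
```

```text
phi 10.6 F [ 0.7 -9.4  6. ] T [-2.037  0.087 -0.103] q7 0.429 j7 [-2.04   0.65  -0.043] t 9.7
phi 7.8 F [-0.2 -9.8  6.2] T [-1.986  0.123 -0.204] q7 0.389 j7 [-1.958  0.673  0.065] t 9.95
phi 4.9 F [  0.5 -10.6   5.3] T [-2.02   0.15  -0.199] q7 0.349 j7 [-1.934  0.707  0.093] t 10.2
phi 2.0 F [-0.4 -9.8  6.2] T [-1.993  0.116 -0.255] q7 0.309 j7 [-1.914  0.742  0.117] t 10.45
phi -0.9 F [ 1.  -9.4  6.8] T [-1.932  0.065 -0.301] q7 0.269 j7 [-1.892  0.778  0.141] t 10.7
phi -3.7 F [  1.  -10.1   5.2] T [-1.916  0.114 -0.294] q7 0.229 j7 [-1.876  0.817  0.158] t 10.95
```

```bash
for i in 1 2 3; do python3 -m jog '{"dp":[[0,0,0],[0,0,0]],"twist":[0.03,0.03]}' >/dev/null; python3 t.py; done
```

```text
phi -5.4 F [ 0.2 -9.8  5.4] T [-2.004  0.09  -0.205] q7 0.205 j7 [-1.937  0.86   0.122] t 11.2
phi -7.1 F [  0.5 -10.9   5.5] T [-1.933  0.027 -0.191] q7 0.181 j7 [-1.983  0.899  0.06 ] t 11.45
phi -8.8 F [ -0.1 -10.8   4.9] T [-2.042  0.055  0.122] q7 0.157 j7 [-2.205  0.967 -0.205] t 11.7
```

Torque dipped at knob ≈1.7 rad and changed sign near phi −7.8°, which is the notch middle. I back off slightly, release, rise and look.

```bash
python3 -m jog '{"dp":[[0,0,0],[0,0,0]],"twist":[-0.017,-0.017]}' >/dev/null; python3 t.py; python3 -m jog '{"dp":[[0,0,0],[0,0,0],[0,0,0],[0,0,0],[0,0,0],[0,0,-4],[0,0,-10],[0,0,-16],[0,0,-20],[0,0,-20]],"twist":[0,0,0,0,0,0,0,0,0,0]}' 1;python3 t.py; python3 -c "
from h import *
st,s=save('wrist','w3');print(pix(st,s,(.622,.057,.07)))
u,v=pix(st,s,(.622,.057,.07)).astype(int);f=s['frame'][max(0,v-75):v+75,max(0,u-100):u+100];cv2.imwrite('pics/w3c.png',cv2.resize(f,None,fx=3,fy=3,interpolation=cv2.INTER_CUBIC))"; sed 's/Z>.085)/Z>.085)\&(Z<.11)/' -i m3.py; python3 m3.py w3
```

```text
phi -7.8 F [  0.9 -10.2   5.7] T [-2.056  0.012  0.046] q7 0.171 j7 [-2.091  0.937  0.036] t 11.95
time: 13.2
tcp_pos: [0.6221, 0.0618, 0.2879]
eef_rot: [0.998, -0.067, 0.003, -0.001]
contact_force: [-0.5, -0.7, 0.2]
grip_width: 0.0851
phi -7.6 F [-0.5 -0.7  0.2] T [-0.034 -0.017 -0.008] q7 0.02 j7 [ 0.127  0.293 -0.121] t 13.2
[251.63211794 174.57571981]
bar 570 c [0.6219 0.0576] wh [0.0451 0.0144] long az 82.3 z [0.088 0.092 0.094]
disc 3195 c [0.6216 0.0576] wh [0.0827 0.0819] long az 29.5 z [0.06  0.062 0.064]
box 5850 c [0.6215 0.0573] wh [0.1249 0.1194] long az 14.3 z [0.047 0.05  0.052]
pin none
rest 693 c [0.4357 0.2622] wh [0.016  0.0654] long az -4.4 z [0.012 0.017 0.027]
  ridge 222 c [0.4225 0.2666] wh [0.0087 0.0385] long az -5.1 z [0.019 0.022 0.028]
rest 3945 c [0.638  0.2225] wh [0.1206 0.0478] long az 15.8 z [0.012 0.024 0.035]
  ridge 1365 c [0.6373 0.2222] wh [0.1185 0.0181] long az 17.9 z [0.027 0.031 0.035]
rest 3677 c [0.4681 0.1465] wh [0.1214 0.0479] long az 16.3 z [0.012 0.024 0.035]
  ridge 1225 c [0.4683 0.1468] wh [0.1206 0.0171] long az 15.8 z [0.027 0.031 0.035]
saddle steel none
saddle ridge none
foot none
```

View pics/w3c.png

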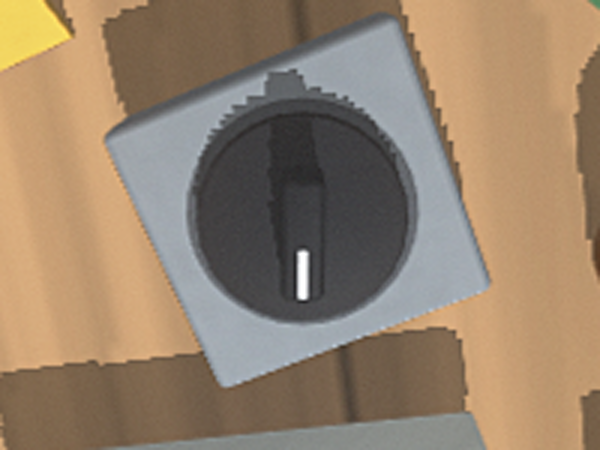

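Run:
```python
from h import *
out=[]
for n in('scene','side'):
    st,s=save(n,n+'1');hsv=cv2.cvtColor(s['frame'],cv2.COLOR_BGR2HSV);P=cloud(st,s)
    for z in(.062,.067):print(n,z,pix(st,s,(.6176,.0245,z)))
    u,v=pix(st,s,(.6176,.0245,.062)).astype(int)
    m=((hsv[...,0]<8)|(hsv[...,0]>172))&(hsv[...,1]>110);m[:v-12]=0;m[v+12:]=0;m[:,:u-12]=0;m[:,u+12:]=0
    print(m.sum(),P[m].mean(0) if m.any() else '', np.percentile(P[m][:,2],[5,50,95]) if m.any() else '')
    out.append(cv2.resize(s['frame'][v-30:v+30,u-33:u+33],None,fx=6,fy=6,interpolation=cv2.INTER_CUBIC))
cv2.imwrite('pics/pin.png',np.hstack(out))
```

```text
scene 0.062 [273.2364287 220.1587021]
scene 0.067 [273.30367557 218.71413589]
0  
side 0.062 [287.0196112  196.01063947]
side 0.067 [287.0937395  194.67700506]
0
```

View pics/pin.png

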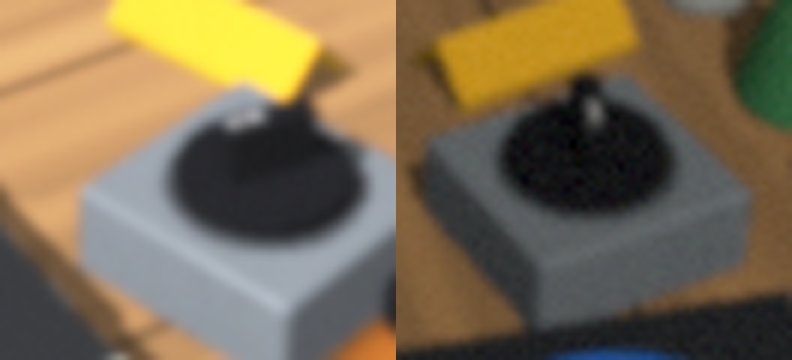

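No red shows where the pin stood (crop centres), so the pin has dropped. Knob ≈1.96 rad. I do the rests next and the pan last, in case it gets knocked. First a view over the saddle and rest 3.

```bash
python3 -c "
from h import *
plan(.57,.30,.30,99)"
```

```text
dp [ -8.07 -22.89  -1.67] twist 1.281 now phi -7.6 q7 0.02 tcp [0.6196 0.0624 0.2832]
```

```bash
python3 -m jog '{"dp":[[-8,-23,-1.7],[-8,-23,-1.7],[-8,-23,-1.7],[-8,-23,-1.7],[-8,-23,-1.7],[-8,-23,-1.7],[-8,-23,-1.7],[-8,-23,-1.7],[-8,-23,-1.7],[-8,-23,-1.7]],"twist":[-1.86,-1.86,-1.86,-1.86,-1.86,-1.86,-1.86,-1.86,-1.86,-1.86]}'; python3 -m jog '{"dp":[[0,0,0],[0,0,0],[0,0,0],[0,0,0]],"twist":[0,0,0,0]}'
cat > m4.py <<'E'
from h import *
import sys
st,s=save('wrist',sys.argv[1]);P=cloud(st,s);X,Y,Z=P[...,0],P[...,1],P[...,2]
hsv=cv2.cvtColor(s['frame'],cv2.COLOR_BGR2HSV);H,S,V=hsv[...,0],hsv[...,1],hsv[...,2]
def rect(nm,m,zc=None):
    p=P[m]
    if len(p)<20: print(nm,'none');return
    c,wh,a=cv2.minAreaRect(p[:,:2].astype(np.float32)); a=a if wh[0]>wh[1] else a-90
    q=p[p[:,2]>np.percentile(p[:,2],99)-.003];w,v=np.linalg.eigh(np.cov(q[:,:2].T));d=v[:,1];az=(np.degrees(np.arctan2(d[1],d[0]))+90)%180-90
    t=q[:,:2]@d;n=np.array([-d[1],d[0]]);b=np.median(q[:,:2]@n);lo,hi=np.percentile(t,[.3,99.7]);c2=d*(lo+hi)/2+n*b
    print(nm,len(p),'rect',np.round(c,4),np.round(wh,4),round(a,1),'z',np.percentile(p[:,2],[1,50,99]).round(4),'ridge c',c2.round(4),'len',round(hi-lo,4),'az',az.round(1))
y=(H>15)&(H<36)&(S>120)&(Z>.012)&(Z<.12)
c,l,s4,_=cv2.connectedComponentsWithStats(y.astype(np.uint8))
for i in range(1,c):
    if s4[i,4]>100: rect('rest',l==i)
near=(abs(X-.63)<.09)&(abs(Y-.345)<.05)&(S<110)&(Z>.016)&(Z<.052)
c,l,s4,_=cv2.connectedComponentsWithStats(near.astype(np.uint8))
for i in range(1,c):
    if s4[i,4]>150: rect('dark',l==i)
E
python3 m4.py w4
```

```text
time: 14.6
tcp_pos: [0.5707, 0.3004, 0.2992]
eef_rot: [0.648, 0.762, -0.002, -0.001]
contact_force: [-0.1, 0.0, 0.5]
grip_width: 0.0853
time: 15.1
tcp_pos: [0.5715, 0.3008, 0.3012]
eef_rot: [0.65, 0.76, -0.0, 0.0]
contact_force: [0.4, -0.0, -0.0]
grip_width: 0.0856
rest 3911 rect [0.4688 0.147 ] [0.1203 0.0474] 16.0 z [0.0123 0.0235 0.0347] ridge c [0.4707 0.1482] len 0.1147 az 15.7
rest 3811 rect [0.4632 0.2879] [0.1201 0.0471] 9.2 z [0.0122 0.0239 0.0346] ridge c [0.4631 0.2878] len 0.1189 az 9.3
rest 2600 rect [0.6385 0.2235] [0.1206 0.0469] 17.4 z [0.0122 0.0236 0.0346] ridge c [0.638  0.2231] len 0.1191 az 17.2
dark 3309 rect [0.6218 0.3483] [0.1209 0.0548] 9.4 z [0.0186 0.033  0.0463] ridge c [0.6215 0.3478] len 0.1191 az 9.5
```

View pics/w4.png

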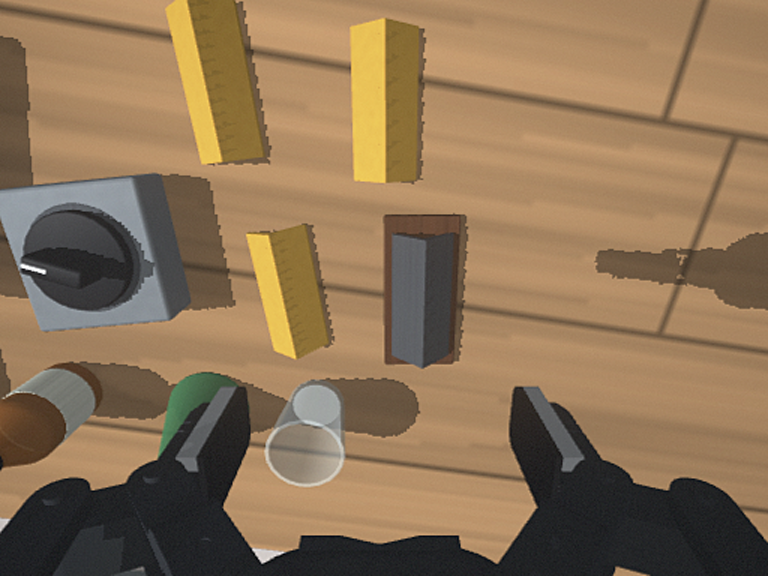

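```bash
python3 -c "
from h import *
z=np.load('w4.npz');T=z['T'];K=z['K']
def ray(u,v,h):
    d=T[:3,:3]@(np.linalg.inv(K)@[u/1.5,v/1.5,1]);return T[:3,3]+d*(h-T[2,3])/d[2]
print('beaker',ray(318,405,.003),ray(305,453,.085));print('flask base',ray(205,410,0))
plan(.638,.2233,.08,107.3);plan(.638,.2233,.018,107.3)"
```

```text
beaker [0.76262254 0.26557157 0.003     ] [0.76009341 0.2641429  0.085     ]
flask base [0.78957537 0.14656559 0.        ]
dp [-8.69  5.37 22.12] twist -0.146 now phi 98.9 q7 1.29 tcp [0.5715 0.3008 0.3012]
dp [-8.69  5.37 28.32] twist -0.146 now phi 98.9 q7 1.29 tcp [0.5715 0.3008 0.3012]
```

```bash
python3 -m jog '{"dp":[[-8.7,5.4,4],[-8.7,5.4,10],[-8.7,5.4,16],[-8.7,5.4,22],[-8.7,5.4,22],[-8.7,5.4,22],[-8.7,5.4,26],[-8.7,5.4,28.3],[-8.7,5.4,28.3],[-8.7,5.4,28.3]],"twist":[-0.146,-0.146,-0.146,-0.146,-0.146,-0.146,-0.146,-0.146,-0.146,-0.146]}'; python3 -m jog '{"dp":[[0,0,0],[0,0,0]],"twist":[0,0]}';python3 -c "
from h import *
plan(.638,.2233,.018,107.3)"
```

```text
time: 16.4
tcp_pos: [0.6396, 0.2236, 0.0201]
eef_rot: [0.593, 0.805, 0.001, 0.001]
contact_force: [0.8, 0.0, -0.3]
grip_width: 0.0853
time: 16.65
tcp_pos: [0.639, 0.2234, 0.0193]
eef_rot: [0.593, 0.805, 0.001, 0.0]
contact_force: [0.1, 0.5, -0.8]
grip_width: 0.0852
dp [ 0.02 -0.1   0.13] twist 0.0 now phi 107.3 q7 1.69 tcp [0.639  0.2234 0.0193]
```

```bash
python3 -m jog '{"dp":[[0,-0.1,0.1],[0,-0.1,0.1],[0,-0.1,0.1],[0,-0.1,0.1],[0,-0.1,0.1],[0,-0.1,0.1]],"twist":[0,0,0,0,0,0]}' 0; python3 t.py;  python3 -m jog '{"dp":[[0,0,-1],[0,0,-4],[0,0,-4]],"twist":[0,0,0]}'; python3 m4.py w5;python3 t.py
```

```text
time: 17.4
tcp_pos: [0.6376, 0.2229, 0.0178]
eef_rot: [0.593, 0.805, 0.0, -0.0]
contact_force: [-1.6, -0.7, 5.7]
grip_width: 0.0527
phi 107.3 F [-1.6 -0.7  5.7] T [-0.119  0.35  -0.018] q7 1.69 j7 [-0.024 -0.542  0.005] t 17.4
time: 17.77
tcp_pos: [0.6392, 0.2233, 0.0597]
eef_rot: [0.593, 0.805, 0.002, 0.001]
contact_force: [-0.8, 0.4, -1.7]
grip_width: 0.053
rest 6607 rect [0.5061 0.2942] [0.0335 0.0465] -80.7 z [0.0124 0.0241 0.0345] ridge c [0.5073 0.2942] len 0.0309 az 10.3
rest 22574 rect [0.639  0.2234] [0.1182 0.0555] 17.3 z [0.0485 0.0635 0.0759] ridge c [0.6274 0.2199] len 0.0934 az 17.2
dark 12824 rect [0.6114 0.3328] [0.0956 0.0297] 10.0 z [0.0169 0.0331 0.046 ] ridge c [0.6161 0.3457] len 0.0808 az 9.8
phi 107.3 F [-0.3 -1.1 -2.8] T [-0.029 -0.008 -0.023] q7 1.677 j7 [ 0.04   0.018 -0.019] t 17.825
```

View pics/w5.png

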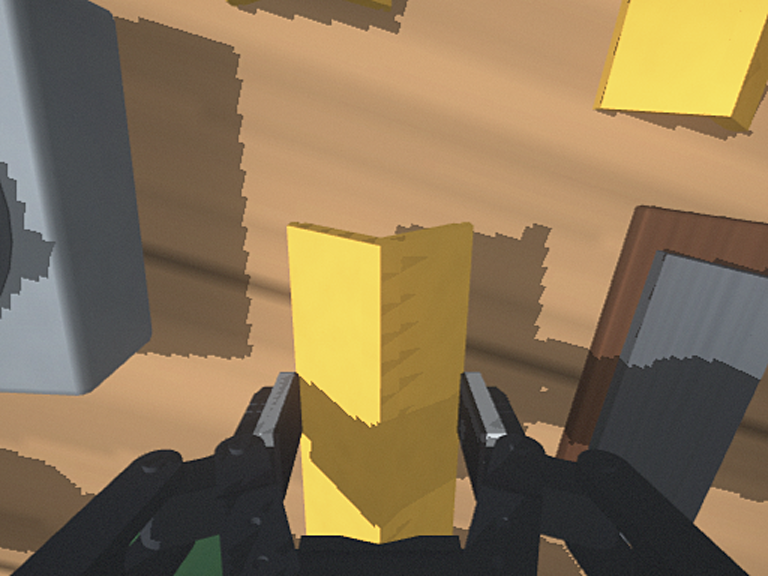

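The rest is held level between the pads, with the front end at (380,235). Origin ≈ TCP z − 0.018 m. On to the saddle.

```bash
python3 -c "
from h import *
plan(.6217,.348,.11,99.5)"
```

```text
dp [12.41  2.16 -5.17] twist 0.136 now phi 107.3 q7 1.68 tcp [0.6381 0.2232 0.0582]
```

```bash
python3 -m jog '{"dp":[[0,0,-5],[3,0.6,-5.2],[8,1.5,-5.2],[12.4,2.16,-5.2],[12.4,2.16,-5.2],[12.4,2.16,-5.2],[12.4,2.16,-5.2]],"twist":[0,0.04,0.08,0.136,0.136,0.136,0.136]}'; python3 m4.py w6; python3 -c "
from h import *
plan(.6217,.348,.040,99.5)"
```

```text
time: 18.7
tcp_pos: [0.6216, 0.3456, 0.1088]
eef_rot: [0.647, 0.763, -0.001, 0.0]
contact_force: [0.8, 0.0, -0.7]
grip_width: 0.0531
rest 635 rect [0.5169 0.1768] [0.0126 0.0168] -73.7 z [0.0121 0.0169 0.0229] ridge c [0.5182 0.175 ] len 0.0114 az 4.6
rest 3898 rect [0.5067 0.2955] [0.0322 0.0472] -80.3 z [0.0122 0.0235 0.0345] ridge c [0.5089 0.2961] len 0.027 az 8.9
rest 17690 rect [0.6214 0.3457] [0.1179 0.0555] 9.4 z [0.0974 0.1097 0.1198] ridge c [0.6113 0.3443] len 0.0972 az 9.5
dark 1919 rect [0.5698 0.3399] [0.0154 0.0553] -80.6 z [0.0186 0.0335 0.0463] ridge c [0.5696 0.3397] len 0.0143 az 8.8
dp [0.23 0.04 6.9 ] twist -0.002 now phi 99.4 q7 1.37 tcp [0.6217 0.3457 0.109 ]
```

```bash
python3 -m jog '{"dp":[[0.26,0,0],[0.26,0,3],[0.26,0,5],[0.26,0,6],[0.26,0,6],[0.26,0,6.6],[0.26,0,6.9],[0.26,0,6.9]],"twist":[0,0,0,0,0,0,0,0]}'; python3 m4.py w7
```

```text
time: 19.75
tcp_pos: [0.6218, 0.3497, 0.0412]
eef_rot: [0.646, 0.763, 0.001, 0.001]
contact_force: [0.5, -2.7, 3.2]
grip_width: 0.0524
rest 3597 rect [0.5155 0.2972] [0.0144 0.0463] -80.5 z [0.0123 0.023  0.0343] ridge c [0.5177 0.2979] len 0.0096 az 6.1
rest 22583 rect [0.6217 0.3498] [0.1183 0.0556] 9.5 z [0.0301 0.0451 0.0575] ridge c [0.6095 0.3478] len 0.0931 az 9.4
dark 886 rect [0.5634 0.3388] [0.0026 0.055 ] -80.8 z [0.0172 0.0323 0.0458] ridge c [0.5629 0.3388] len 0.0076 az -84.9
dark 971 rect [0.625  0.3219] [0.023  0.0141] 47.8 z [0.0306 0.043  0.0519] ridge c [0.6249 0.323 ] len 0.0218 az 36.0
dark 959 rect [0.6157 0.3772] [0.014  0.0229] -27.9 z [0.0302 0.043  0.0519] ridge c [0.6165 0.3767] len 0.0225 az -15.8
```

```bash
python3 -m jog '{"dp":[[-0.1,-0.12,0],[-0.1,-0.12,0],[-0.1,-0.12,0.1],[-0.1,-0.12,0.2],[-0.1,-0.12,0.2],[-0.1,-0.12,0.2]],"twist":[0,0,0,0,0,0]}'; python3 m4.py w8 | grep -v 'rect \[0.51'
```

```text
time: 20.55
tcp_pos: [0.6206, 0.3482, 0.0399]
eef_rot: [0.646, 0.763, 0.0, 0.001]
contact_force: [-1.5, -3.9, 10.5]
grip_width: 0.0527
rest 22589 rect [0.6199 0.3482] [0.1169 0.0554] 9.4 z [0.0288 0.0439 0.0562] ridge c [0.6083 0.3463] len 0.0929 az 9.4
dark 504 rect [0.5625 0.3389] [0.001  0.0546] -80.4 z [0.0165 0.0303 0.0448] ridge c [0.5624 0.3387] len 0.0075 az -79.4
dark 1039 rect [0.6239 0.3207] [0.0229 0.0139] 47.0 z [0.0291 0.0423 0.0519] ridge c [0.6245 0.3215] len 0.0227 az 33.1
dark 1042 rect [0.6145 0.3756] [0.0143 0.0228] -27.6 z [0.0289 0.0423 0.0518] ridge c [0.6156 0.3752] len 0.023 az -14.1
```

```bash
python3 -m jog '{"dp":[[0,0,0],[0,0,0],[0,0,0],[0,0,-3],[0,0,-8],[0,-5,-14],[0,-9,-18],[0,-9,-18],[0,-9,-18]],"twist":[0,0,0,0,0,0,0,0,0]}' 1; python3 m4.py w9; python3 -c "
from h import *
plan(.4632,.2879,.08,99.2)"
```

```text
time: 21.72
tcp_pos: [0.5308, 0.3346, 0.2186]
eef_rot: [0.646, 0.764, 0.001, -0.0]
contact_force: [0.4, -0.7, -0.1]
grip_width: 0.0853
rest 5842 rect [0.4685 0.1478] [0.1203 0.0469] 15.7 z [0.0123 0.0239 0.0346] ridge c [0.4686 0.1481] len 0.1193 az 15.6
rest 5463 rect [0.4633 0.2879] [0.1203 0.0465] 9.1 z [0.0123 0.0237 0.0345] ridge c [0.463  0.2883] len 0.1186 az 9.3
rest 4683 rect [0.6216 0.3482] [0.1212 0.0552] 9.2 z [0.0284 0.0429 0.0562] ridge c [0.6213 0.3484] len 0.1196 az 9.4
dp [-3.44 -7.45 13.76] twist 0.006 now phi 99.5 q7 1.27 tcp [0.531  0.3342 0.2176]
```

View pics/w9.png

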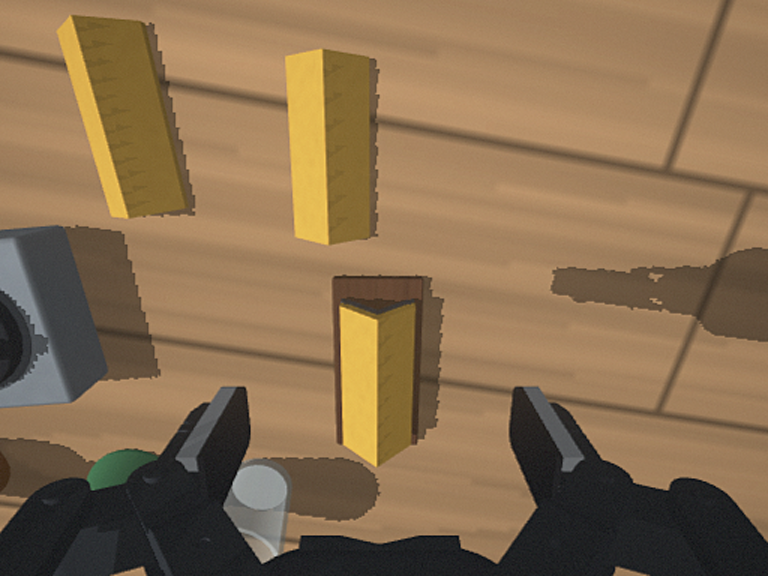

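Rest 1 is nested at (378,380), centre within 0.5 mm of the saddle's. Next is the rest at (330,145).

```bash
python3 -m jog '{"dp":[[-1.5,-4,2],[-3.45,-7.5,6],[-3.45,-7.5,12],[-3.45,-7.5,13.7],[-3.45,-7.5,17],[-3.45,-7.5,19.9],[-3.45,-7.5,19.9],[-3.45,-7.5,19.9]],"twist":[0,0,0,0,0,0,0,0]}'; python3 -m jog '{"dp":[[0,0,0],[0,0,0]],"twist":[0,0]}' >/dev/null;python3 -c "
from h import *
plan(.4632,.288,.018,99.2)"
```

```text
time: 22.78
tcp_pos: [0.464, 0.2881, 0.0202]
eef_rot: [0.646, 0.763, 0.001, 0.0]
contact_force: [-0.2, -0.8, -0.3]
grip_width: 0.0852
dp [-0.02 -0.01  0.23] twist 0.006 now phi 99.5 q7 1.38 tcp [0.4633 0.2882 0.0203]
```

```bash
python3 -m jog '{"dp":[[0,0,0.2],[0,0,0.2],[0,0,0.2],[0,0,0.2],[0,0,0.2],[0,0,0.2]],"twist":[0,0,0,0,0,0]}' 0;  python3 -m jog '{"dp":[[0,0,-1],[0,0,-5],[0,0,-10],[0,0,-10],[0,0,-10]],"twist":[0,0,0,0,0]}'; python3 m4.py w10;python3 -c "
from h import *
plan(.6215,.3483,.12,99.5)"
```

```text
time: 23.78
tcp_pos: [0.4627, 0.2878, 0.0179]
eef_rot: [0.646, 0.763, 0.0, -0.0]
contact_force: [-2.3, -1.4, 7.9]
grip_width: 0.0528
time: 24.4
tcp_pos: [0.4622, 0.2877, 0.1171]
eef_rot: [0.646, 0.763, -0.0, -0.0]
contact_force: [-0.9, -0.4, -2.4]
grip_width: 0.0529
rest 8955 rect [0.4689 0.1481] [0.1206 0.0466] 15.6 z [0.0123 0.024  0.0345] ridge c [0.4684 0.1483] len 0.1191 az 15.7
rest 5270 rect [0.4644 0.271 ] [0.1185 0.0228] 8.5 z [0.1054 0.1133 0.1198] ridge c [0.4573 0.272 ] len 0.1044 az 9.1
rest 5608 rect [0.4944 0.3212] [0.198  0.0296] 18.2 z [0.0372 0.1127 0.1198] ridge c [0.4528 0.3015] len 0.1051 az 9.7
dp [ 3.36 16.75 -0.38] twist 0.001 now phi 99.5 q7 1.31 tcp [0.4618 0.2874 0.1165]
```

```bash
sed -i 's/Z<.12)/Z<.18)/' m4.py; python3 -m jog '{"dp":[[0.7,4,-0.4],[1.8,9,-0.4],[2.8,14,-0.4],[3.36,16.75,-0.4],[3.36,16.75,-0.4],[3.36,16.75,-0.4],[3.36,16.75,-0.4],[3.36,16.75,-0.4]],"twist":[0,0,0,0,0,0,0,0]}'; python3 m4.py w11;python3 -c "
from h import *
plan(.6215,.3483,.050,99.5)"
```

```text
time: 25.45
tcp_pos: [0.6217, 0.3485, 0.1213]
eef_rot: [0.646, 0.763, -0.0, -0.0]
contact_force: [-0.3, 0.4, -1.4]
grip_width: 0.0528
rest 893 rect [0.5162 0.175 ] [0.0147 0.0201] -73.9 z [0.0122 0.0186 0.0262] ridge c [0.5184 0.1714] len 0.013 az 5.5
rest 24617 rect [0.621  0.3485] [0.119  0.0557] 9.4 z [0.0324 0.1239 0.1375] ridge c [0.6093 0.3467] len 0.0939 az 9.3
dp [-0.03 -0.04  7.15] twist 0.001 now phi 99.5 q7 1.37 tcp [0.6219 0.3486 0.1215]
```

```bash
cat >> m4.py <<'E'
# rear-end gaps: min coordinate along u in height bands within the stack
u=np.array([np.cos(np.radians(9.5)),np.sin(np.radians(9.5))]);n=np.array([-u[1],u[0]])
a=(X-.6216)*u[0]+(Y-.3483)*u[1];b=(X-.6216)*n[0]+(Y-.3483)*n[1]
H_=Z+abs(b)   # apex height of the layer's upper face
k=(abs(b)<.022)&(abs(a+.06)<.006)
for h in(.046,.056,.066,.076): 
    m=k&(abs(H_-h)<.0025)&(abs(b)>.004)
    if m.sum()>15:print('layer apex',h,m.sum(),'rear a',np.percentile(a[m],[1,5,50]).round(4))
E
python3 -m jog '{"dp":[[0,0,3],[0,0,5],[0,0,6],[0,0,6],[0,0,6.6],[0,0,7],[0,0,7.1],[0,0,7.1]],"twist":[0,0,0,0,0,0,0,0]}'; python3 m4.py w12
```

```text
time: 26.5
tcp_pos: [0.6225, 0.3486, 0.0504]
eef_rot: [0.646, 0.763, 0.0, 0.0]
contact_force: [0.2, -1.2, -1.3]
grip_width: 0.0527
rest 23597 rect [0.6209 0.3485] [0.1189 0.0555] 9.4 z [0.0345 0.0538 0.0666] ridge c [0.61   0.3468] len 0.0937 az 9.3
dark 352 rect [0.5624 0.3385] [0.0008 0.0544] -81.0 z [0.0163 0.0298 0.0443] ridge c [0.5624 0.3387] len 0.0064 az -81.6
dark 488 rect [0.6256 0.321 ] [0.0224 0.0138] 47.4 z [0.0389 0.0467 0.0519] ridge c [0.6263 0.322 ] len 0.0225 az 35.5
dark 467 rect [0.6174 0.3816] [0.0233 0.014 ] 9.6 z [0.0393 0.0468 0.0519] ridge c [0.6176 0.376 ] len 0.0229 az -13.4
layer apex 0.046 145 rear a [-0.0601 -0.0601 -0.0599]
layer apex 0.056 405 rear a [-0.0601 -0.06   -0.0593]
layer apex 0.066 1025 rear a [-0.0587 -0.0586 -0.0566]
```

```bash
python3 -m jog '{"dp":[[0,-0.12,0],[0,-0.12,0],[0,-0.12,0.1],[0,-0.12,0.2],[0,-0.12,0.2],[0,-0.12,0.2]],"twist":[0,0,0,0,0,0]}'; python3 m4.py w13|egrep 'layer|0.62'; python3 t.py
```

```text
time: 27.3
tcp_pos: [0.6215, 0.3482, 0.0498]
eef_rot: [0.646, 0.763, 0.0, -0.0]
contact_force: [-4.4, -3.1, 9.9]
grip_width: 0.0529
rest 23296 rect [0.6205 0.3483] [0.1187 0.0555] 9.4 z [0.036  0.0533 0.0661] ridge c [0.6089 0.3463] len 0.0935 az 9.3
dark 512 rect [0.6275 0.3159] [0.0236 0.014 ] 9.8 z [0.0385 0.0465 0.0519] ridge c [0.6238 0.3213] len 0.0215 az 43.7
layer apex 0.046 162 rear a [-0.0602 -0.0601 -0.0599]
layer apex 0.056 224 rear a [-0.0601 -0.06   -0.0598]
layer apex 0.066 1234 rear a [-0.0598 -0.0596 -0.0571]
phi 99.5 F [-3.4 -2.4  9. ] T [-0.459  0.832 -0.025] q7 1.398 j7 [-0.168 -1.401  0.05 ] t 27.35
```

```bash
python3 -m jog '{"dp":[[0,0,0],[0,0,0],[0,0,0],[0,0,-3],[0,0,-8],[0,-5,-12],[0,-9,-15],[0,-9,-15],[0,-9,-15]],"twist":[0,0,0,0,0,0,0,0,0]}' 1; python3 m4.py w14; python3 -c "
from h import *
plan(.4687,.1481,.018,105.7)"
```

```text
time: 28.48
tcp_pos: [0.5327, 0.3337, 0.1982]
eef_rot: [0.646, 0.763, 0.0, 0.0]
contact_force: [0.5, 0.1, 0.0]
grip_width: 0.0853
rest 6709 rect [0.4685 0.148 ] [0.1203 0.0476] 15.4 z [0.0122 0.0238 0.0347] ridge c [0.4686 0.1481] len 0.1188 az 15.6
rest 5721 rect [0.6219 0.3484] [0.122  0.0554] 9.4 z [0.0317 0.0524 0.0661] ridge c [0.6217 0.3483] len 0.1201 az 9.3
dark 164 rect [0.5625 0.3387] [0.0013 0.0541] -80.8 z [0.0166 0.0285 0.0434] ridge c [0.5624 0.3393] len 0.0059 az -81.9
layer apex 0.046 67 rear a [-0.0604 -0.0603 -0.0599]
layer apex 0.056 81 rear a [-0.0605 -0.0603 -0.0596]
layer apex 0.066 229 rear a [-0.0598 -0.0596 -0.0573]
dp [-17.21  -9.38  17.98] twist -0.108 now phi 99.5 q7 1.28 tcp [0.5328 0.3334 0.1977]
```

Flush and nested (ridge at 66.1 mm). Third rest.

```bash
python3 -m jog '{"dp":[[-5,-2.7,0],[-10,-5.5,0],[-15,-8.2,2],[-17.2,-9.4,7],[-17.2,-9.4,12],[-17.2,-9.4,15],[-17.2,-9.4,18],[-17.2,-9.4,18],[-17.2,-9.4,18]],"twist":[-0.108,-0.108,-0.108,-0.108,-0.108,-0.108,-0.108,-0.108,-0.108]}'; python3 -m jog '{"dp":[[0,0,0],[0,0,0]],"twist":[0,0]}' >/dev/null;python3 -c "
from h import *
plan(.4687,.1481,.018,105.7)"
```

```text
time: 29.65
tcp_pos: [0.4689, 0.148, 0.0185]
eef_rot: [0.604, 0.797, -0.0, 0.0]
contact_force: [-0.2, 0.4, -0.3]
grip_width: 0.0855
dp [-0.05 -0.02  0.12] twist 0.0 now phi 105.7 q7 1.76 tcp [0.4688 0.1487 0.0192]
```

```bash
python3 -m jog '{"dp":[[0,0,0.1],[0,0,0.1],[0,0,0.1],[0,0,0.1],[0,0,0.1],[0,0,0.1]],"twist":[0,0,0,0,0,0]}' 0;  python3 -m jog '{"dp":[[0,0,-1],[0,0,-5],[0,0,-11],[0,0,-11],[0,0,-11]],"twist":[0,0,0,0,0]}'; python3 -c "
from h import *
plan(.6217,.3484,.13,99.5)"
```

```text
time: 30.65
tcp_pos: [0.4682, 0.1484, 0.018]
eef_rot: [0.604, 0.797, 0.0, -0.0]
contact_force: [-2.3, -0.9, 10.5]
grip_width: 0.0531
time: 31.28
tcp_pos: [0.4676, 0.1485, 0.1272]
eef_rot: [0.604, 0.797, -0.0, -0.0]
contact_force: [-0.3, -0.4, -2.4]
grip_width: 0.0522
dp [15.07 20.26 -0.28] twist 0.109 now phi 105.7 q7 1.65 tcp [0.4676 0.1485 0.1272]
```

```bash
python3 -m jog '{"dp":[[3,4,-0.3],[6,8,-0.3],[9,12,-0.3],[12,16,-0.3],[15.07,20.26,-0.3],[15.07,20.26,-0.3],[15.07,20.26,-0.3],[15.07,20.26,-0.3],[15.07,20.26,-0.3],[15.07,20.26,-0.3]],"twist":[0.02,0.04,0.06,0.08,0.109,0.109,0.109,0.109,0.109,0.109]}'; python3 m4.py w15|grep rest;python3 -c "
from h import *
plan(.6217,.3484,.060,99.5)"
```

```text
time: 32.52
tcp_pos: [0.6223, 0.3479, 0.1306]
eef_rot: [0.647, 0.763, 0.0, -0.0]
contact_force: [-0.0, 0.5, -1.9]
grip_width: 0.0528
rest 24810 rect [0.6216 0.3482] [0.1201 0.056 ] 9.5 z [0.0411 0.133  0.1465] ridge c [0.6098 0.3462] len 0.0947 az 9.5
dp [ 0.05 -0.05  7.06] twist -0.001 now phi 99.4 q7 1.4 tcp [0.6223 0.348  0.1306]
```

```bash
python3 -m jog '{"dp":[[0,0,3],[0,0,5],[0,0,6],[0,0,6],[0,0,6.6],[0,0,6.9],[0,0,7.1],[0,0,7.1]],"twist":[0,0,0,0,0,0,0,0]}'; python3 m4.py w16|egrep 'rest|layer'
```

```text
time: 33.58
tcp_pos: [0.6225, 0.3484, 0.06]
eef_rot: [0.647, 0.763, 0.0, -0.0]
contact_force: [-1.7, -0.9, 3.7]
grip_width: 0.0524
rest 23925 rect [0.6212 0.3484] [0.1197 0.0554] 9.4 z [0.038 0.063 0.076] ridge c [0.6099 0.3467] len 0.0944 az 9.4
layer apex 0.046 127 rear a [-0.0601 -0.0601 -0.0599]
layer apex 0.056 207 rear a [-0.0602 -0.06   -0.0597]
layer apex 0.066 251 rear a [-0.0597 -0.0596 -0.0593]
layer apex 0.076 1111 rear a [-0.0592 -0.0591 -0.0568]
```

```bash
python3 -m jog '{"dp":[[0,-0.08,0],[0,-0.08,0.1],[0,-0.08,0.2],[0,-0.08,0.2],[0,-0.08,0.2]],"twist":[0,0,0,0,0]}'; python3 m4.py w17|grep layer;python3 -m jog '{"dp":[[0,0,0],[0,0,0],[0,0,0],[0,0,-3],[0,0,-8],[0,-5,-12],[0,-9,-15],[0,-9,-15],[0,-9,-15]],"twist":[0,0,0,0,0,0,0,0,0]}' 1; python3 m4.py w18
python3 - <<'E'
from h import *
save('side','side2');save('scene','scene2')
for n in('side2','scene2'):
    z=np.load(n+'.npz');P=z['P'];hsv=cv2.cvtColor(z['f'],cv2.COLOR_BGR2HSV);H,S,V=hsv[...,0],hsv[...,1],hsv[...,2]
    q=(H>95)&(H<120)&(S>90)&(P[...,2]>.09)&(P[...,2]<.12);p=P[q];c,r=cv2.minEnclosingCircle(p[:,:2].astype(np.float32));print(n,'pan',q.sum(),np.round(c,3),r)
E
```

```text
time: 34.25
tcp_pos: [0.6225, 0.3484, 0.0599]
eef_rot: [0.647, 0.763, 0.001, 0.0]
contact_force: [-4.9, -3.3, 16.3]
grip_width: 0.0525
layer apex 0.046 123 rear a [-0.0601 -0.0601 -0.0599]
layer apex 0.056 200 rear a [-0.0601 -0.06   -0.0597]
layer apex 0.066 257 rear a [-0.0597 -0.0596 -0.0593]
layer apex 0.076 1116 rear a [-0.0592 -0.0591 -0.0568]
time: 35.42
tcp_pos: [0.533, 0.3335, 0.2071]
eef_rot: [0.646, 0.763, 0.0, 0.0]
contact_force: [-0.7, -0.2, 0.2]
grip_width: 0.0856
rest 5963 rect [0.6221 0.3484] [0.122  0.0552] 9.3 z [0.0322 0.0619 0.0759] ridge c [0.6222 0.3481] len 0.1194 az 9.4
dark 153 rect [0.5626 0.3385] [0.0013 0.0535] -80.7 z [0.0163 0.0288 0.0438] ridge c [0.5622 0.339 ] len 0.008 az -79.6
layer apex 0.046 62 rear a [-0.0605 -0.0604 -0.0599]
layer apex 0.056 75 rear a [-0.0603 -0.0601 -0.0597]
layer apex 0.066 91 rear a [-0.06   -0.0599 -0.0591]
layer apex 0.076 220 rear a [-0.0594 -0.0592 -0.057 ]
side2 pan 579 [ 0.533 -0.332] 0.0926692932844162
scene2 pan 549 [ 0.566 -0.329] 0.06035585701465607
```

Stack: centre (0.622, 0.348), ridge at 75.9 mm, ends within ~1 mm. Now to the pan, with a view from above.

```bash
python3 -c "
from h import *
plan(.46,-.26,.36,101)"
```

```text
dp [-57.31 -16.96 -15.29] twist -0.027 now phi 99.4 q7 1.3 tcp [0.5333 0.3329 0.2061]
```

```bash
python3 -m jog '{"dp":[[-2,-2,-6],[-6,-4,-10],[-12,-5,-15],[-18,-7,-15],[-24,-8,-15],[-30,-10,-15],[-36,-11,-15],[-42,-13,-15],[-48,-14,-15],[-54,-16,-15]],"twist":[0,0,0,0,0,0,0,0,0,0]}'; python3 -m jog '{"dp":[[-3.3,-1,-0.3],[-3.3,-1,-0.3],[-3.3,-1,-0.3],[-3.3,-1,-0.3],[-3.3,-1,-0.3]],"twist":[0,0,0,0,0]}'
python3 - <<'E'
from h import *
st,s=save('wrist','w20');P=cloud(st,s);X,Y,Z=P[...,0],P[...,1],P[...,2]
hsv=cv2.cvtColor(s['frame'],cv2.COLOR_BGR2HSV);H,S,V=hsv[...,0],hsv[...,1],hsv[...,2]
def circ(nm,m):
    p=P[m][:,:2];A=np.c_[2*p,np.ones(len(p))]
    for _ in range(4):
        x=np.linalg.lstsq(A,(p**2).sum(1),rcond=None)[0];r=np.sqrt(x[2]+x[:2]@x[:2]);e=abs(np.hypot(*(p-x[:2]).T)-r);k=e<max(.006,np.median(e)*2);p,A=p[k],A[k]
    print(nm,len(p),x[:2].round(4),r.round(4),P[m][:,2].mean())
circ('park',(H>95)&(H<120)&(S>110)&(Z>.045)&(Z<.062)&(np.hypot(X-.574,Y+.156)>.04)&(np.hypot(X-.574,Y+.156)<.09))
m=(H<12)&(S>140)&(Z>.045)&(Z<.062)&(np.hypot(X-.565,Y+.33)<.12);
if m.sum()>30:circ('hot',m)
m=(H>95)&(H<125)&(S>60)&(Z>.101)&(Z<.109);circ('pan rim',m)
m=(Z>.085)&(Z<.108)&(V<90)&(X<.53)&(X>.35)&(Y<-.25)
p=P[m];print(len(p),cv2.minAreaRect(p[:,:2].astype(np.float32)),p.mean(0),np.percentile(p[:,2],[2,50,98]))
for h in[(.622,.057,.07)]:print(pix(st,s,h))
E
```

```text
time: 36.83
tcp_pos: [0.4654, -0.2168, 0.3572]
eef_rot: [0.646, 0.763, -0.0, 0.0]
contact_force: [1.1, -0.2, 0.1]
grip_width: 0.0854
time: 37.45
tcp_pos: [0.4613, -0.2476, 0.3601]
eef_rot: [0.646, 0.764, 0.0, -0.0]
contact_force: [0.1, 0.4, 0.1]
grip_width: 0.0851
park 1366 [ 0.5723 -0.1571] 0.0663 0.05543999521434629
hot 710 [ 0.5685 -0.3272] 0.0664 0.055586005283702764
pan rim 807 [ 0.5684 -0.3267] 0.0526 0.10441227288664993
1000 ((0.46772798895835876, -0.349531888961792), (0.10019689798355103, 0.016379276290535927), 12.319707870483398) [ 0.46690643 -0.34816449  0.10022419] [0.09401062 0.10072587 0.10241215]
[424.39748486 287.05459262]
```

View pics/w20.png

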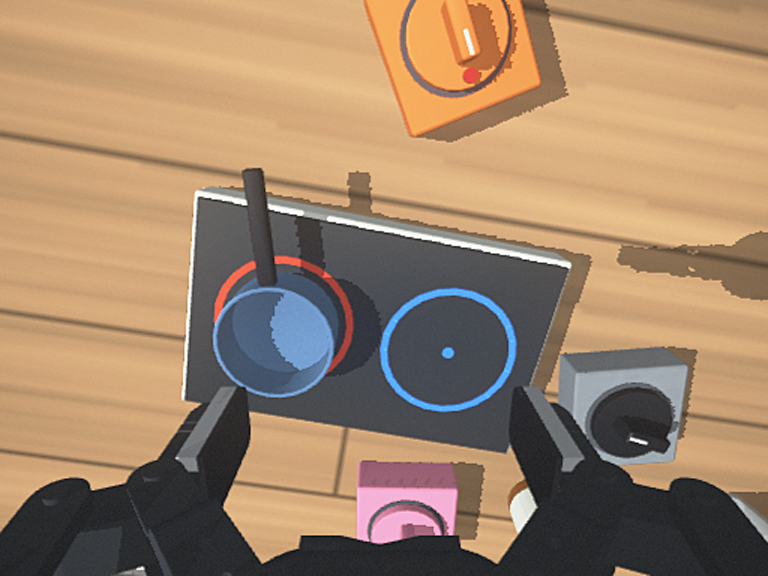

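The pan at (272,340) is still on the red ring, the blue ring's dot is at (448,352), and the handle runs (255,175)–(266,280). No red pin shows at the knob (640,430), so it is still dropped.

```bash
python3 -c "
from h import *
plan(.461,-.3505,.095,102.3)"
```

```text
dp [-10.13  -1.73  26.52] twist -0.048 now phi 99.6 q7 2.28 tcp [ 0.4612 -0.2478  0.3602]
```

```bash
python3 -m jog '{"dp":[[-5,-1,4],[-10.1,-1.7,9],[-10.1,-1.7,15],[-10.1,-1.7,19],[-10.1,-1.7,19],[-10.1,-1.7,23],[-10.1,-1.7,26.5],[-10.1,-1.7,26.5],[-10.1,-1.7,26.5]],"twist":[-0.048,-0.048,-0.048,-0.048,-0.048,-0.048,-0.048,-0.048,-0.048]}'; python3 -c "
from h import *
plan(.461,-.3505,.095,102.3)";python3 -m jog '{"dp":[[0,0,0],[0,0,0]],"twist":[0,0]}'; python3 -c "
from h import *
plan(.461,-.3505,.095,102.3)"
```

```text
time: 38.62
tcp_pos: [0.4622, -0.3521, 0.0978]
eef_rot: [0.628, 0.778, 0.0, 0.002]
contact_force: [0.5, 0.0, 0.5]
grip_width: 0.0857
dp [ 0.18 -0.08  0.28] twist -0.001 now phi 102.2 q7 2.85 tcp [ 0.4622 -0.3521  0.0978]
time: 38.88
tcp_pos: [0.4614, -0.3515, 0.0965]
eef_rot: [0.628, 0.778, 0.0, 0.001]
contact_force: [0.2, -0.1, -0.8]
grip_width: 0.0853
dp [ 0.1  -0.02  0.15] twist -0.001 now phi 102.2 q7 2.85 tcp [ 0.4614 -0.3515  0.0965]
```

```bash
python3 -m jog '{"dp":[[0.1,0,0],[0.1,0,0],[0.1,0,0],[0.1,0,0],[0.1,0,0],[0.1,0,0]],"twist":[0,0,0,0,0,0]}' 0; python3 t.py; python3 -c "
from h import *
st=env.get_state();print(st['tcp_pos'])
st,s=save('scene','sc3');st,s=save('side','sd3')"
cat > pan.py <<'E'
from h import *
import sys
for n in('scene','side'):
    st,s=snap(n);P=cloud(st,s);hsv=cv2.cvtColor(s['frame'],cv2.COLOR_BGR2HSV);H,S,V=hsv[...,0],hsv[...,1],hsv[...,2]
    m=(H>95)&(H<120)&(S>90)&(P[...,2]>.1)&(P[...,2]<.112)&(abs(P[...,0]-.57)<.09)&(P[...,1]<-.05)&(P[...,1]>-.42)
    p=P[m];c,r=cv2.minEnclosingCircle(p[:,:2].astype(np.float32));print(n,m.sum(),np.round(c,4),round(r,4),p[:,2].mean().round(4))
E
python3 pan.py
```

```text
time: 39.62
tcp_pos: [0.4605, -0.3503, 0.0954]
eef_rot: [0.628, 0.778, 0.0, 0.0]
contact_force: [0.1, -0.1, 2.1]
grip_width: 0.015
phi 102.2 F [ 0.1 -0.1  2.1] T [0.063 0.071 0.032] q7 2.846 j7 [-0.07  -0.121  0.014] t 39.625
[ 0.4605157  -0.35028798  0.09540571]
scene 254 [ 0.5667 -0.3285] 0.0592 0.1031
side 291 [ 0.5701 -0.3285] 0.0563 0.1029
```

```bash
python3 -m jog '{"dp":[[0.8,0.2,0.05],[2.4,0.6,0.05],[4.4,1.1,0.05],[6.4,1.6,0.05],[8.4,2.0,0.05],[10.4,2.5,0.05],[12.4,3,0.05],[14.4,3.5,0.05],[15.8,3.8,0.05],[16.5,4.0,0.05]],"twist":[0,0,0,0,0,0,0,0,0,0]}'; python3 -m jog '{"dp":[[0,0,0],[0,0,0],[0,0,0]],"twist":[0,0,0]}'; python3 t.py; python3 pan.py
```

```text
time: 41.08
tcp_pos: [0.4649, -0.18, 0.0951]
eef_rot: [0.628, 0.778, -0.0, 0.001]
contact_force: [-0.1, -4.7, 5.1]
grip_width: 0.0149
time: 41.45
tcp_pos: [0.465, -0.1796, 0.0948]
eef_rot: [0.628, 0.779, 0.001, -0.0]
contact_force: [0.8, 1.4, 6.0]
grip_width: 0.0148
phi 102.3 F [0.8 1.4 6. ] T [ 0.159 -0.286  0.025] q7 2.581 j7 [0.273 0.083 0.014] t 41.45
scene 226 [ 0.5715 -0.1583] 0.0591 0.1034
side 219 [ 0.572 -0.157] 0.0583 0.103
```

```bash
python3 -m jog '{"dp":[[0,0,0],[0,0,0],[0,0,0],[0,0,0],[0,0,-3],[0,0,-8],[0,0,-14],[0,0,-20],[0,0,-25],[0,0,-25]],"twist":[0,0,0,0,0,0,0,0,0,0]}' 1; python3 -m jog '{"dp":[[0,-2,0],[0,-2,0],[0,-2,0],[0,-2,0],[0,-2,0]],"twist":[0,0,0,0,0]}'
cat > fin.py <<'E'
from h import *
st,s=save('wrist','w30');P=cloud(st,s);X,Y,Z=P[...,0],P[...,1],P[...,2]
hsv=cv2.cvtColor(s['frame'],cv2.COLOR_BGR2HSV);H,S,V=hsv[...,0],hsv[...,1],hsv[...,2]
def circ(nm,m):
    p=P[m][:,:2];A=np.c_[2*p,np.ones(len(p))]
    for _ in range(4):
        x=np.linalg.lstsq(A,(p**2).sum(1),rcond=None)[0];r=np.sqrt(x[2]+x[:2]@x[:2]);e=abs(np.hypot(*(p-x[:2]).T)-r);k=e<max(.006,np.median(e)*2);p,A=p[k],A[k]
    print(nm,len(p),x[:2].round(4),r.round(4),P[m][:,2].mean())
d=np.hypot(X-.5723,Y+.1571)
circ('park',(H>95)&(H<120)&(S>110)&(Z>.045)&(Z<.062)&(d>.06)&(d<.075))
circ('pan rim',(H>95)&(H<125)&(S>60)&(Z>.101)&(Z<.109))
m=((H<12))&(S>140)&(Z>.045)&(Z<.062)&(np.hypot(X-.565,Y+.33)<.12);circ('hot',m)
E
python3 fin.py; python3 pan.py
```

```text
time: 42.8
tcp_pos: [0.4664, -0.1813, 0.348]
eef_rot: [0.628, 0.778, 0.003, 0.002]
contact_force: [0.5, 0.2, -0.7]
grip_width: 0.0856
time: 43.42
tcp_pos: [0.4454, -0.1846, 0.3446]
eef_rot: [0.628, 0.778, -0.0, 0.0]
contact_force: [0.4, -0.1, -0.3]
grip_width: 0.0853
park 839 [ 0.5726 -0.157 ] 0.0665 0.055517881117152765
pan rim 819 [ 0.573  -0.1562] 0.0527 0.10432192521388466
hot 1353 [ 0.5683 -0.327 ] 0.0662 0.05563139398333272
scene 213 [ 0.5717 -0.157 ] 0.0587 0.103
side 212 [ 0.573  -0.1567] 0.0572 0.1026
```

View pics/w30.png

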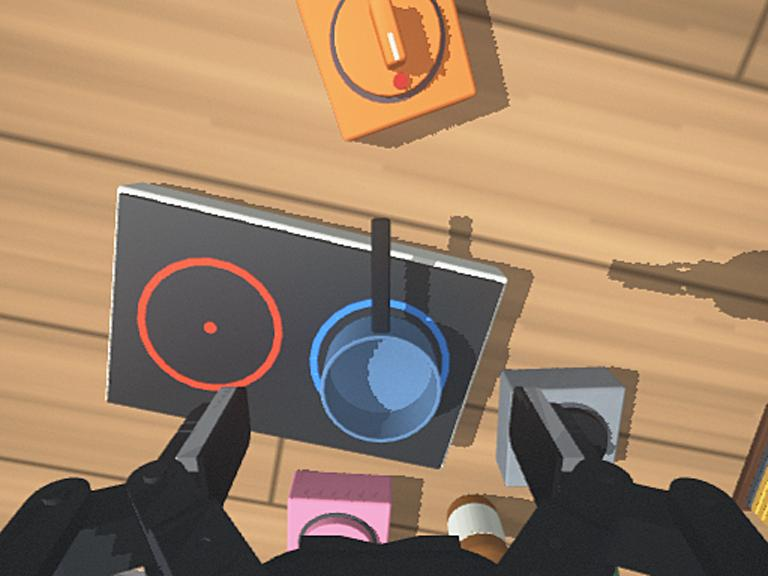

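Pan centred on the blue ring: rim (0.573, −0.156) against ring (0.5726, −0.157). Last check is a close look at the knob, pin, pan and stack.

```bash
python3 -c "
from h import *
plan(.58,.03,.30,102)"
```

```text
dp [18.14 17.71  4.46] twist 0.004 now phi 102.2 q7 2.15 tcp [ 0.4453 -0.1847  0.3447]
```

```bash
python3 -m jog '{"dp":[[4,4,0],[8,8,0],[12,12,0],[16,16,2],[18,17.7,4.4],[18,17.7,4.4],[18,17.7,4.4],[18,17.7,4.4],[18,17.7,4.4]],"twist":[0,0,0,0,0,0,0,0,0]}'
python3 - <<'E'
from h import *
st,s=save('wrist','w31');u,v=pix(st,s,(.6176,.0245,.062)).astype(int);print(u,v)
f=s['frame'][max(0,v-70):v+70,max(0,u-90):u+90]
f=cv2.convertScaleAbs(cv2.resize(f,None,fx=4,fy=4,interpolation=cv2.INTER_CUBIC),alpha=1.8,beta=15);cv2.imwrite('pics/w31c.png',f)
E
python3 m3.py w31 | egrep 'bar|pin'; python3 pan.py
```

```text
time: 44.7
tcp_pos: [0.5801, 0.0277, 0.3016]
eef_rot: [0.628, 0.778, 0.001, 0.0]
contact_force: [-0.9, 0.2, -0.0]
grip_width: 0.0857
243 193
bar 529 c [0.6216 0.0569] wh [0.0459 0.0164] long az 81.2 z [0.085 0.092 0.094]
pin none
scene 225 [ 0.5744 -0.1609] 0.0602 0.103
side 218 [ 0.5679 -0.1813] 0.0764 0.1028
```

View pics/w31c.png

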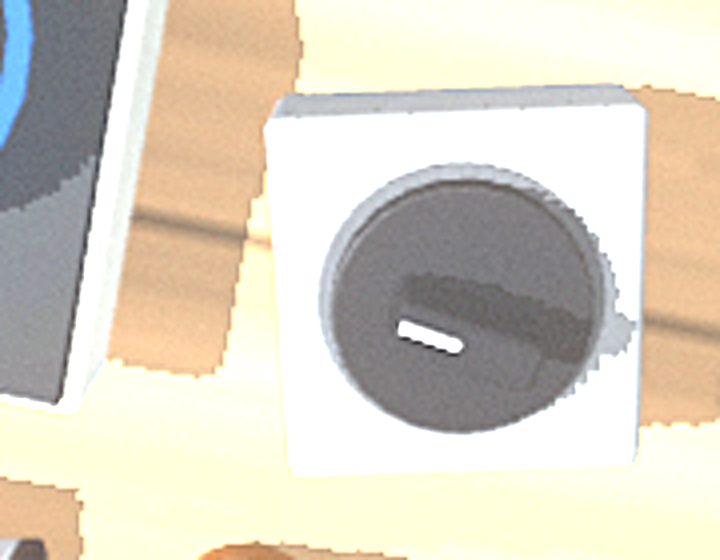

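No red at the pin's place (≈(360,315)), and the bar is unchanged at 81–82°. The pan readings have shifted, though, so it may have been knocked. Checking again.

```bash
python3 -m jog '{"dp":[[-14,-14,0],[-14,-14,0],[-14,-14,0],[-14,-14,0],[-14,-14,0],[-14,-14,0],[-14,-14,0]],"twist":[0,0,0,0,0,0,0]}'; python3 fin.py; python3 pan.py; python3 -c "
from h import *
st,s=snap('side');cv2.imwrite('pics/side5.png',s['frame'][150:360,200:420].repeat(3,0).repeat(3,1)[:600,:800])"
```

```text
time: 45.72
tcp_pos: [0.4737, -0.1364, 0.3007]
eef_rot: [0.627, 0.779, -0.0, 0.0]
contact_force: [-0.0, -0.1, -0.2]
grip_width: 0.0859
park 1057 [ 0.5719 -0.1568] 0.066 0.055670830746528774
pan rim 902 [ 0.5903 -0.1818] 0.0526 0.10434909916356268
hot 1790 [ 0.5685 -0.3269] 0.0662 0.05565425844189803
scene 247 [ 0.5891 -0.185 ] 0.0598 0.1032
side 211 [ 0.5693 -0.1876] 0.0786 0.1027
```

View pics/side5.png

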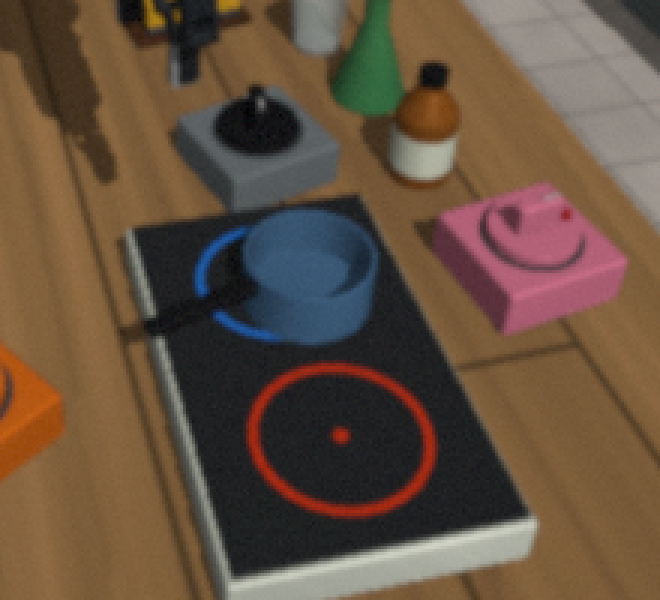

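The pan was knocked about 3 cm aside, from the blue ring's centre to (0.590, −0.182). I regrip the handle and slide it back.

```bash
cat > hd.py <<'E'
from h import *
z=np.load('w30.npz');P=z['P'];V=cv2.cvtColor(z['f'],cv2.COLOR_BGR2HSV)[...,2];X,Y,Z=P[...,0],P[...,1],P[...,2]
m=(Z>.085)&(Z<.108)&(V<90)&(X<.56)&(X>.38)&(Y<-.1)&(Y>-.3)
p=P[m];c,wh,a=cv2.minAreaRect(p[:,:2].astype(np.float32));a=a if wh[0]>wh[1] else a-90;print(len(p),c,wh,a)
pc=np.array([.5903,-.1818]);g=pc-.11*np.array([np.cos(np.radians(a)),np.sin(np.radians(a))]);print('grip',g, 'az from centre',np.degrees(np.arctan2(*(pc-c)[::-1])));plan(g[0],g[1],.095,a+90)
E
python3 hd.py
```

```text
1374 (0.49103179574012756, -0.21002249419689178) (0.09956150501966476, 0.01656159572303295) 15.681790351867676
grip [ 0.48439445 -0.21153239] az from centre 15.870741370371416
dp [-7.49 -0.47 20.57] twist -0.06 now phi 102.3 q7 2.15 tcp [ 0.4732 -0.1373  0.3007]
```

```bash
python3 -m jog '{"dp":[[-5,-0.4,3],[-7.5,-0.5,8],[-7.5,-0.5,13],[-7.5,-0.5,14],[-7.5,-0.5,17],[-7.5,-0.5,20],[-7.5,-0.5,20.5],[-7.5,-0.5,20.5],[-7.5,-0.5,20.5]],"twist":[-0.06,-0.06,-0.06,-0.06,-0.06,-0.06,-0.06,-0.06,-0.06]}'; python3 -m jog '{"dp":[[0,0,0.1],[0,0,0.1],[0,0,0.1],[0,0,0.1],[0,0,0.1],[0,0,0.1]],"twist":[0,0,0,0,0,0]}' 0; python3 t.py; python3 -c "
from h import *
plan(.4844-.018,-.2115+.0249,.095)"; python3 pan.py
```

```text
time: 47.05
tcp_pos: [0.4849, -0.2124, 0.0973]
eef_rot: [0.604, 0.797, 0.001, 0.001]
contact_force: [0.4, -0.4, 0.9]
grip_width: 0.0855
time: 47.8
tcp_pos: [0.4838, -0.2121, 0.0949]
eef_rot: [0.604, 0.797, 0.0, -0.0]
contact_force: [-0.1, 0.6, 3.4]
grip_width: 0.0149
phi 105.6 F [-0.1  0.6  3.4] T [0.113 0.176 0.065] q7 2.707 j7 [-0.08  -0.338 -0.004] t 47.8
dp [ 2.93 -0.99 -0.01] twist 0.0 now phi 105.6 q7 2.71 tcp [ 0.4838 -0.2121  0.0949]
scene 244 [ 0.5885 -0.1831] 0.0594 0.1032
side 217 [ 0.5931 -0.1834] 0.0564 0.1027
```

```bash
python3 -m jog '{"dp":[[0.6,-0.2,0],[1.4,-0.5,0],[2.2,-0.8,0],[2.87,-1.07,0],[2.87,-1.07,0],[2.87,-1.07,0]],"twist":[0,0,0,0,0,0]}'; python3 t.py; python3 pan.py; python3 -m jog '{"dp":[[0,0,0],[0,0,0],[0,0,0],[0,0,0],[0,0,-3],[0,0,-8],[0,-2,-14],[0,-2,-20],[0,-2,-25],[0,-2,-25]],"twist":[0,0,0,0,0,0,0,0,0,0]}' 1; python3 -m jog '{"dp":[[0,0,0],[0,0,0],[0,0,0]],"twist":[0,0,0]}' >/dev/null; python3 fin.py; python3 pan.py
```

```text
time: 48.65
tcp_pos: [0.4651, -0.1865, 0.0947]
eef_rot: [0.604, 0.797, 0.0, -0.001]
contact_force: [-3.2, 1.3, 5.3]
grip_width: 0.0152
phi 105.7 F [-3.2  1.3  5.3] T [0.309 0.322 0.034] q7 2.677 j7 [-0.061 -0.666 -0.057] t 48.65
scene 222 [ 0.57   -0.1563] 0.0587 0.1031
side 208 [ 0.5746 -0.1579] 0.057 0.1029
time: 50.0
tcp_pos: [0.4483, -0.1936, 0.348]
eef_rot: [0.604, 0.797, 0.003, 0.002]
contact_force: [0.5, 0.4, -1.1]
grip_width: 0.0851
park 835 [ 0.5726 -0.157 ] 0.0665 0.055532265130496694
pan rim 828 [ 0.5718 -0.1563] 0.0526 0.10428640439203316
hot 1408 [ 0.5685 -0.3269] 0.0663 0.05563117175915282
scene 210 [ 0.571  -0.1579] 0.0587 0.1033
side 206 [ 0.5672 -0.1586] 0.0614 0.1028
```

Pan back within ~1 mm of the centre. One last look at the whole scene before handing in.

```bash
python3 -c "
from h import *
save('scene','scene9')"
```

```text
(no output)
```

View pics/scene9.png

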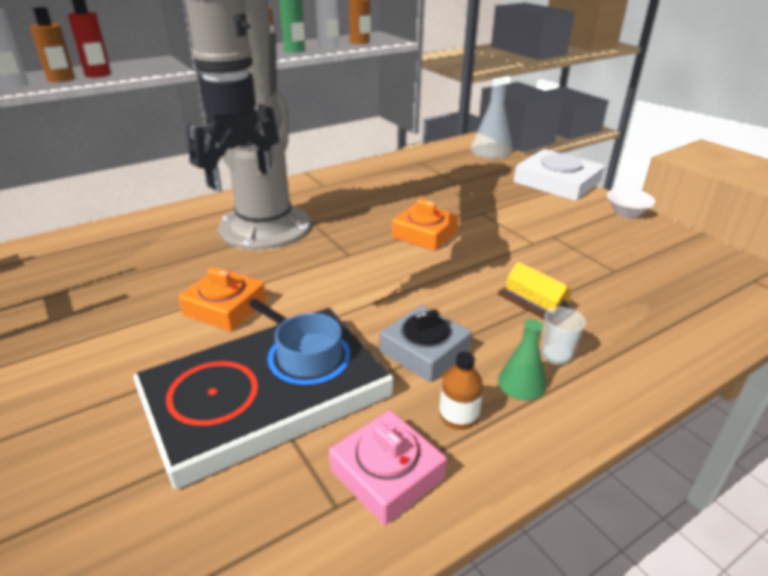

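The pan is on blue at (309,350), the rests are stacked at (537,288), and the flask, bottle and beaker are unmoved. Handing in.

```bash
python3 -c "
from h import *
print(env.close_job(), env.get_state()['time'])"
```

```text
the job is handed in; nothing more can be done
the job is handed in; nothing more can be done
```

The job is done and handed in at about 50 s of the 210 s allowed; `close_job` gave no verdict.

- **Knob:** I turned it clockwise until the torque dipped and reversed, at about 1.96 rad, and released it there before touching the pan. The bar stayed at 81–82° and no red pin showed in later close views. The pin's drop was judged only from it being out of sight.
- **Rests:** All three rests present are nested on the saddle. The top ridge is at 75.9 mm (76 expected), and the visible ends agree within about 1 mm. The top rest sits slightly forward of the others, and my last nudge did not move it.
- **Pan:** I slid it by the handle to the blue ring. It was then knocked about 3 cm aside, so I regripped it and slid it back. The wrist view now puts its rim centre within about 1 mm of the ring's centre. The side camera read about 5 mm off in x, but its circle fit came out larger than the pan, so I relied on the wrist view.
- **Bystanders:** The flask, bottle and beaker look undisturbed in the last scene view.

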